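Stack the amulet box in the soldering nest and hold the heat shield at its balance point

TASK

Load the soldering nest: set the drum squarely down between its four pins, then the open spacer ring on the drum, then the knobbed cover on the ring, each fully down and level. Then take the hinged heat shield by its bar, swing it up from its back rest to the upright balance point, where it would fall neither way, without letting it topple over towards the nest, and finish there with the fingers still gripping the bar and holding the shield still: do not let go at the end. Leave the hammer, the jar and the stake anvil alone.

Things in the scene. Friction and masses are not known exactly. Their poses are not given: they have to be found in the camera images.
- nest (a point): centre of the nest floor, a dark steel plate 36 mm above the table on a fixed pale firebrick slab 165 x 140 mm. Four upright 8 mm pins, 52 mm tall, top 8 mm tapered, stand on the diagonals 30.5 mm from it: a 50 mm part has 1.5 mm play all round. Axes: z up, x towards the hinge, y parallel to it. Fingers fit beside a part in the 35 mm gaps between pins, along x or y.
- hinge (a point): middle of the shield's hinge line, 70 mm from the nest centre along the nest's +x and 55 mm above the table (19 mm above the nest floor); the hinge line is parallel to the nest's y axis. Hinge brackets, 8 mm thick and 64 mm above the table, stand at 60 mm to each side.
- shield_bar (a point): middle of the shield's grip bar: round steel, 10 mm thick, parallel to the hinge line, 130 mm from it, 92 mm free between the two side rods that carry it. Between the sheet's edge (70 mm from the hinge) and the bar is an open window of 55 mm, so fingers can straddle the bar. x points from hinge to bar, y along the bar.
- shield (a joint): angle of the heat shield: a 104 mm wide steel flap, 250 g, nearly frictionless hinge. 0 (start): lying back on its rest, away from the nest, 0.524 rad above level, bar 120 mm above the table. Grows as the bar swings up towards the nest. 1.047: upright, bar 185 mm above the table, straight over the hinge: the balance point. Past it it falls towards the nest (stop at 1.85).
- drum: the box's body, a plain solid white-metal round block with a flat closed top, 50 mm in diameter, 22 mm tall, about 120 g. Origin: centre of its underside, z up. Starts upright on the table.
- spacer: an open white-metal ring, 50 mm outside, 32 mm inside, 14 mm tall, about 50 g. Origin: centre of its underside, z up. Starts flat on the table.
- cover: a white-metal disc 50 mm in diameter and 8 mm thick with a round knob 16 mm in diameter and 16 mm tall on top (24 mm in all), about 60 g. Origin: centre of its underside, z up. Starts flat on the table, knob up.
- hammer: bystander: a hammer 240 mm long lying on the table to the left; origin under its middle.
- jar: bystander: a small white jar 48 mm wide, 75 mm tall, standing on the table; origin: centre of its underside.
- anvil: bystander: a stake anvil, a round wooden foot 140 mm wide and 50 mm high with an upright steel stake, 184 mm tall in all; origin: centre of its underside.
Things that resemble listed ones, but are neither listed nor needed, are in the scene too. What is shaped like the drum but red is not meant. What is shaped like the cover but red is not meant.

How it is judged:
On the way, in this order (a step that is already met when the one before it is completed fails the run):
1. the drum stands level on the nest floor between the pins, let go (horizontal distance between drum and nest below 0.003 m and z of drum in the frame of nest between -0.0025 and 0.0025 m and angle between drum's own z axis and vertical below 0.06 rad and contact force between the fingers and drum below 0.1 N), for 0.2 s.
2. the spacer ring lies level on the drum between the pins, let go (horizontal distance between each of drum, spacer and nest below 0.003 m and z of drum in the frame of nest between -0.0025 and 0.0025 m and angle between each of drum, spacer's own z axis and vertical below 0.06 rad and z of spacer in the frame of nest between 0.0195 and 0.0245 m and contact force between the fingers and spacer below 0.1 N), for 0.2 s.
3. the cover lies level on the ring between the pins, knob up, let go (horizontal distance between each of drum, spacer, cover and nest below 0.003 m and z of drum in the frame of nest between -0.0025 and 0.0025 m and angle between each of drum, spacer, cover's own z axis and vertical below 0.06 rad and z of spacer in the frame of nest between 0.0195 and 0.0245 m and z of cover in the frame of nest between 0.0335 and 0.0385 m and contact force between the fingers and cover below 0.1 N), for 0.2 s.
4. the shield is gripped by the fingers at its balance point (value of joint shield between 0.977 and 1.117 rad and velocity of joint shield between -0.06 and 0.06 rad/s and contact force between the fingers and shield above 1 N), for 0.3 s.
At the end, for the whole second after the job is handed in: Drum, ring and cover stacked in the nest, each within 3 mm of its axis, 2.5 mm of seated height (0, 22, 36 mm), level to 0.06 rad, at rest; fingers grip the shield (over 1 N) within 0.07 rad of balance (joint 1.047), slower than 0.06 rad/s, not leaning on the stack (all of step 4 and horizontal distance between each of drum, spacer, cover and nest below 0.003 m and z of drum in the frame of nest between -0.0025 and 0.0025 m and angle between each of drum, spacer, cover's own z axis and vertical below 0.06 rad and z of spacer in the frame of nest between 0.0195 and 0.0245 m and z of cover in the frame of nest between 0.0335 and 0.0385 m and linear speed of each of drum, spacer, cover below 0.02 m/s and contact force between shield and cover below 0.1 N); the arm keeps its last pose, push and grip.
It fails at once if the shield toppled over towards the nest (joint beyond 1.45) (value of joint shield above 1.45 rad).
It fails at once if the hammer was moved more than 30 mm (distance of hammer from where it was at the start of the episode above 0.03 m).
It fails at once if the jar was moved more than 30 mm (distance of jar from where it was at the start of the episode above 0.03 m).
It fails at once if the anvil was moved more than 30 mm (distance of anvil from where it was at the start of the episode above 0.03 m).
It also fails if it takes over 72 s, if anything falls off the work surface, if the arm or the gripper's body presses on something with over 40 N, if the wrist force passes 120 N, or if a joint passes its speed limit or range.

ROBOT

A 6-joint arm with a two-finger parallel gripper is mounted at the origin on the work surface. World frame = base frame: x ahead of the robot, y to its left, z up, the work surface at z = 0. Lengths are in m, angles in rad, forces in N, time in s.
With the tool pointing down it reaches from about 0.35 to 0.975 m from the base axis. Payload 4.9 kg.
Tool frame: the origin (TCP) lies on the centre line of the jaws, within the pads' length; the fingertips stand 8 mm ahead of it and the grasp point (between the pads) lies 11 mm behind it; z points along the fingers, y is the line along which they close (so a half turn about z gives the same grasp; the last joint's range is limited). The gripper opens to 85 mm and grips with 20 to 120 N. Pads are 22 mm wide; open, the fingers measure 114 mm over their backs; the gripper's body (76 mm by 85 mm) begins 54 mm behind the grasp point. The pads swing forward as they close: fully open they stand 13 mm farther back than shut.
Start: joints at [-1.338, 0.053, 1.613, -0, 1.476, -0.119], TCP at [0.215, -0.587, 0.239] pointing down, gripper open.
Joint ranges: [-3.01, 3.01], [-1.01, 2.22], [0.06, 2.58], [-1.02, 4.17], [0.09, 2.62], [-3.14, 3.14]. Speed limits (rad/s): [2.57, 2.57, 3.14, 3.14, 3.14, 3.14].

INTERFACE

Orientations are given as a rotation vector (axis times angle).
In Python, from station import ctrl gives the robot as it stands.
- The arm moves only by the tool jog_arm, called after "Call:" as name([rows], argument=value, ...), one row to a line, values as JSON. Schema: {"type":"object","properties":{"plan":{"type":"array","items":{"type":"object","properties":{"jaw":{"type":"number"},"dx":{"type":"number"},"dy":{"type":"number"},"dz":{"type":"number"},"wx":{"type":"number"},"wy":{"type":"number"},"wz":{"type":"number"}},"additionalProperties":false,"required":["jaw"]},"minItems":1,"maxItems":20},"clamp_n":{"type":"number"},"only":{"type":"string"},"quiet":{"type":"boolean"},"lines":{"type":"string"}},"required":["plan"],"additionalProperties":false}. plan is a list of rows, 1 to 20 of them, each an object with the fields jaw (the finger opening in m), dx, dy, dz (the shift in m), wx, wy, wz (a rotation vector in rad); a field left out counts as zero (the opening has to be given); each row is the pose to reach, as a shift and turn from the pose commanded when the call began, along the tool's axes at that moment; what a row does not reach only later rows make up. A row lasts 1/12 s, in which the tool goes at most 0.0417 m and 0.125 rad, less where a joint would pass 70% of its speed; a pose out of reach is approached as far as the arm can. The fingers move at their own pace and stop on an object; clamp_n is the grip in N (left out, the last holds). Time passes only in rows, so rows that do not move let the fingers close. The tool returns the time, the measured TCP pose, the force, the opening and the grip force at its end. only (a regular expression) keeps the lines of the reply that match it, lines (a string "A,B") keeps lines A to B, and quiet returns only ok. Input that does not fit is refused with a message, and nothing moves.
- ctrl.get_obs(): the state, without advancing time (a new reading comes with each control period).
- ctrl.get_image(name): name is "side" or "top" or "wrist"; returns the picture (384x512x3 uint8, red, green, blue); there is no depth.
- ctrl.camera_params(name): a dict with "fx", "fy", "cx", "cy" (pixels), "T" (4x4, takes a point from camera to world coordinates); the wrist camera has in their place "tool_from_camera" (4x4, takes a point from camera to tool coordinates, whose origin is the TCP and whose axes are the flange's). Camera axes: x right, y down, z forward; pixel columns grow to the right and rows downward; lengths in m; the calibration is good to about 2 mm. A picture is of the moment at which its call begins: read the wrist's pose just before it. camera_params takes no time and is no camera call.
- ctrl.finish_job(): hands the job in; it is judged then, once.
Trained networks look in the newest picture that a camera, given by its name, has taken for a name from the list of things; names that differ only in an ending like _2 or _b are one class to them, and where a whole thing is asked for, a point or a joint stands for the part that bears it (a point fixed in the world has none). Each returns a list of dicts, best first, with "p" (0 to 1); they miss things now and then, are a little off and sometimes report something else, mostly with a low value. They report only what shows in the picture. A call takes as long as a camera call. They do not tell look-alikes from the thing itself.
- ctrl.find_in(camera, thing): "extent" ([left, top, right, bottom] in pixels, round what is visible of it).
- ctrl.cut_out(camera, thing): "mask" (384x512 bool, what is visible of it) and "extent" ([left, top, right, bottom] in pixels, round what is visible of it).
- ctrl.tip_of(camera, thing): "xy" ([column, row] in pixels: a listed point, or the origin of a listed thing).
The state is a dict: "t": time; "q": joint angles; "dq": joint speeds; "effort": joint torques, N m; "tool_pos": TCP position; "tool_rot": TCP orientation; "contact_force": force on the tool from outside, world axes, zero at the start; "wrist_torque": the same for the moment, N m; "opening": finger opening in m; "grip_force": force on a finger pad.
Only numpy, scipy, OpenCV 4.12 (cv2) and the standard library are available. Lean on these libraries where they do the work, as an engineer would, in place of code of your own. Each camera call takes 0.05 s, during which the arm holds its last target. There are 200 camera calls.

## Working session

There is one attempt and no reset: what is moved stays moved. The work goes in short steps, Python scripts to look and compute and a tool call to move; the robot and the scene stay as the last step left them, time stands still between calls to the robot, and variables do not carry over. Pictures are saved under pics/ and viewed, at most 10 in all, crops included, and the job is handed in when it is done.

```bash
ls; mkdir -p pics; python3 - <<'E'
from station import ctrl
import cv2,numpy as np
o=ctrl.get_obs(); print(o)
ims=[]
for c in("top","side"):
    im=ctrl.get_image(c); cv2.imwrite(f"pics/{c}0.png",im[:,:,::-1])
    p=ctrl.camera_params(c); print(c,p)
    for n in("nest","hinge","shield_bar","drum","spacer","cover","jar","hammer","anvil"):
        print(n,[(np.round(d["xy"]).tolist(),round(d["p"],2)) for d in ctrl.tip_of(c,n)][:4])
print(ctrl.camera_params("wrist"))
E
```

```text
pics
{'t': 0.0, 'q': array([-1.33795804e+00,  5.33823139e-02,  1.61427984e+00, -2.98039049e-05,
        1.47600143e+00, -1.19020515e-01]), 'dq': array([-0.00076653, -0.00068669,  0.00081148,  0.00099092,  0.00036196,
       -0.000112  ]), 'effort': array([-1.57635473e-03, -3.93679476e+01, -3.70178211e+01, -1.28138686e-04,
        7.16124487e-03,  1.01206825e-05]), 'tool_pos': array([ 0.2152429 , -0.58612566,  0.23805568]), 'tool_rot': array([-3.09106517e+00, -5.49494636e-01,  2.31398556e-04]), 'contact_force': array([0.62791224, 0.33623999, 0.24488696]), 'wrist_torque': array([ 0.02588884, -0.01617499,  0.03464697]), 'grip_force': 0.0, 'opening': 0.08534091305546455}
top {'fx': 378.55624029114637, 'fy': 378.55624029114637, 'cx': 253.0330232058632, 'cy': 192.56717274802799, 'T': array([[-0.06524128, -0.97610229,  0.20728699,  0.32092439],
       [-0.99786233,  0.06302903, -0.01726608,  0.0245093 ],
       [ 0.00378836, -0.20797034, -0.9781278 ,  1.09222403],
       [ 0.        ,  0.        ,  0.        ,  1.        ]])}
nest [([224.0, 227.0], 0.7), ([303.0, 234.0], 0.51)]
hinge [([232
[... 881 characters left out ...]
.0], 0.71), ([239.0, 200.0], 0.6)]
spacer [([305.0, 216.0], 0.46)]
cover [([329.0, 176.0], 0.68), ([312.0, 186.0], 0.54)]
jar [([284.0, 166.0], 0.81)]
hammer [([188.0, 314.0], 0.79), ([267.0, 191.0], 0.54)]
anvil [([117.0, 278.0], 0.86)]
{'fx': 287.678731268181, 'fy': 287.678731268181, 'cx': 254.44369312185756, 'cy': 189.22162553335284, 'tool_from_camera': array([[ 7.35722221e-04, -9.44523395e-01, -3.28443320e-01,
         8.58387664e-02],
       [ 9.99999363e-01,  4.13909653e-04,  1.04972268e-03,
         1.77980575e-03],
       [-8.55541770e-04, -3.28443883e-01,  9.44523098e-01,
        -1.34423662e-01],
       [ 0.00000000e+00,  0.00000000e+00,  0.00000000e+00,
         1.00000000e+00]])}
```

```bash
python3 - <<'E'
import cv2,numpy as np
im=cv2.imread("pics/top0.png")
c=im[110:290,80:440]; cv2.imwrite("pics/topc.png",cv2.resize(c,None,fx=2.2,fy=2.2,interpolation=cv2.INTER_CUBIC))
im=cv2.imread("pics/side0.png")
c=im[120:340,80:380]; cv2.imwrite("pics/sidec.png",cv2.resize(c,None,fx=2.6,fy=2.6,interpolation=cv2.INTER_CUBIC))
E
```

```text
(no output)
```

View pics/topc.png

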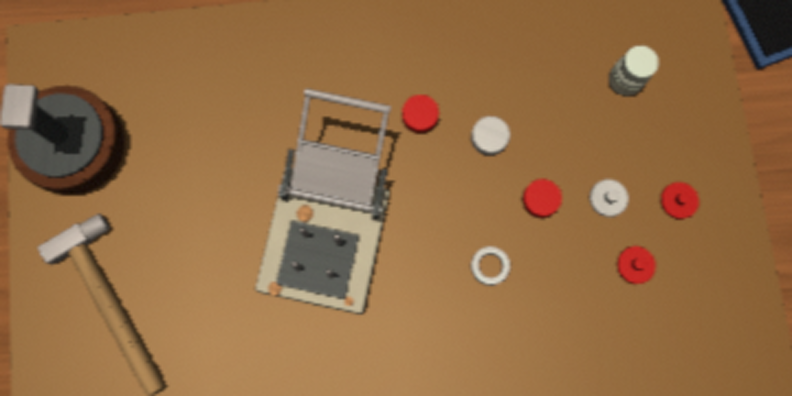

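View pics/sidec.png

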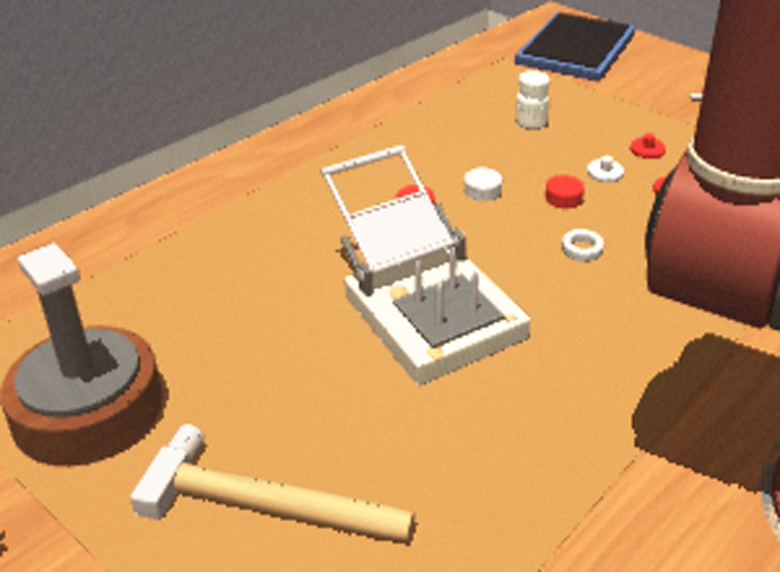

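Top view: the white drum is at about (303,171), with red drum look-alikes at (271,161) and (326,200). The spacer is at (303,231). The white cover is at (357,200), with red covers at (389,201) and (369,230). The nest is at (224,227), the bar at (235,156) and the jar at (367,140). The task rules out red parts, so the white ones are meant. The crop above is enlarged and confirms the colours.

```bash
cat > h.py <<'E'
from station import ctrl
import numpy as np, cv2
from scipy.spatial.transform import Rotation as R
def cam(c):
    p=ctrl.camera_params(c); 
    if "T" in p: T=p["T"]
    else:
        o=ctrl.get_obs(); W=np.eye(4); W[:3,:3]=R.from_rotvec(o["tool_rot"]).as_matrix(); W[:3,3]=o["tool_pos"]; T=W@p["tool_from_camera"]
    return p,T
def ray(pT,uv):
    p,T=pT; d=np.array([(uv[0]-p["cx"])/p["fx"],(uv[1]-p["cy"])/p["fy"],1]); return T[:3,3],T[:3,:3]@d
def at(pT,uv,z):
    o,d=ray(pT,uv); return o+d*(z-o[2])/d[2]
def proj(pT,P):
    p,T=pT; q=np.linalg.inv(T)@np.append(P,1); return np.array([p["fx"]*q[0]/q[2]+p["cx"],p["fy"]*q[1]/q[2]+p["cy"]])
def go(pos,yclose,pitch=None):
    "shift & rotvec in tool axes to reach pos; tool down, closing axis along world angle yclose (mod pi)"
    o=ctrl.get_obs(); M=R.from_rotvec(o["tool_rot"])
    best=None
    for k in(0,1):
        a=yclose+k*np.pi; y=np.array([np.cos(a),np.sin(a),0]); z=np.array([0,0,-1.]); x=np.cross(y,z)
        r=(M.inv()*R.from_matrix(np.c_[x,y,z])).as_rotvec()
        if best is None or np.linalg.norm(r)<np.linalg.norm(best): best=r
    d=M.inv().apply(np.array(pos)-o["tool_pos"])
    print("shift",np.round(d,4),"rot",np.round(best,4),"q6",o["q"][5].round(2)); return d,best
E
python3 - <<'E'
from h import *
t=cam("top"); s=cam("side")
def tri(a,b):
    A=[];B=[]
    for pT,uv in((t,a),(s,b)):
        o,d=ray(pT,uv); d/=np.linalg.norm(d); P=np.eye(3)-np.outer(d,d); A.append(P);B.append(P@o)
    return np.linalg.solve(sum(A),sum(B)).round(4)
print("tri nest",tri((224,227),(253,236)),"hinge",tri((232,201),(236,222)),"bar",tri((235,156),(219,182)),"jar",tri((365,147),(284,166)))
print("nest",at(t,(224,227),.036),at(s,(253,236),.036)); print("hinge",at(t,(232,201),.055),at(s,(236,222),.055));print("bar",at(t,(235,156),.12),at(s,(219,182),.12))
im=ctrl.get_image("top"); 
for n in("drum","spacer","cover","jar","anvil"):
  for d in ctrl.cut_out("top",n)[:3]:
    m=d["mask"]; ys,xs=np.nonzero(m); print(n,round(d["p"],2),m.sum(),xs.mean().round(1),ys.mean().round(1),im[m].mean(0).round(),at(t,(xs.mean(),ys.mean()),.011)[:2].round(4))
E
```

```text
tri nest [0.4503 0.0925 0.0429] hinge [0.5289 0.0705 0.0357] bar [0.6287 0.0486 0.1228] jar [ 0.6729 -0.3396  0.004 ]
nest [0.451723   0.09334422 0.036     ] [0.45502604 0.08604541 0.036     ]
hinge [0.52053304 0.06627421 0.055     ] [0.51669248 0.09051428 0.055     ]
bar [0.63006033 0.04904273 0.12      ] [0.63142303 0.04536643 0.12      ]
drum 0.79 232 271.2 161.6 [184.  46.  39.] [ 0.6405 -0.0546]
drum 0.75 263 326.4 199.4 [185.  48.  39.] [ 0.5159 -0.2063]
drum 0.56 270 302.9 171.8 [183. 172. 156.] [ 0.6032 -0.1458]
spacer 0.63 129 304.0 231.3 [189. 180. 164.] [ 0.4278 -0.1325]
cover 0.73 240 389.1 201.0 [175.  41.  33.] [ 0.4996 -0.3882]
cover 0.72 185 357.4 199.5 [191. 183. 169.] [ 0.51   -0.2965]
cover 0.71 158 303.3 230.6 [188. 178. 162.] [ 0.4299 -0.1308]
jar 0.69 3821 228.2 209.5 [142. 133. 116.] [0.5047 0.0802]
anvil 0.83 2346 108.1 171.6 [79. 66. 56.] [0.6407 0.428 ]
```

```bash
python3 - <<'E'
from h import *
print([ctrl.get_obs()["tool_pos"].round(5) for _ in range(3)])
go((.605,-.146,.15),-1.815)
E
```

```text
[array([ 0.21534, -0.5867 ,  0.23928]), array([ 0.21534, -0.5867 ,  0.23928]), array([ 0.21534, -0.5867 ,  0.23928])]
shift [ 0.5176 -0.2795  0.0893] rot [-0.     0.     0.596] q6 -0.12
```

Call:
jog_arm([
  {"jaw":0.085, "dx":0.5176, "dy":-0.2795, "dz":0.0893, "wz":0.596},
  {"jaw":0.085, "dx":0.5176, "dy":-0.2795, "dz":0.0893, "wz":0.596},
  {"jaw":0.085, "dx":0.5176, "dy":-0.2795, "dz":0.0893, "wz":0.596},
  {"jaw":0.085, "dx":0.5176, "dy":-0.2795, "dz":0.0893, "wz":0.596},
  {"jaw":0.085, "dx":0.5176, "dy":-0.2795, "dz":0.0893, "wz":0.596},
  {"jaw":0.085, "dx":0.5176, "dy":-0.2795, "dz":0.0893, "wz":0.596},
  {"jaw":0.085, "dx":0.5176, "dy":-0.2795, "dz":0.0893, "wz":0.596},
  {"jaw":0.085, "dx":0.5176, "dy":-0.2795, "dz":0.0893, "wz":0.596},
  {"jaw":0.085, "dx":0.5176, "dy":-0.2795, "dz":0.0893, "wz":0.596},
  {"jaw":0.085, "dx":0.5176, "dy":-0.2795, "dz":0.0893, "wz":0.596},
  {"jaw":0.085, "dx":0.5176, "dy":-0.2795, "dz":0.0893, "wz":0.596},
  {"jaw":0.085, "dx":0.5176, "dy":-0.2795, "dz":0.0893, "wz":0.596},
  {"jaw":0.085, "dx":0.5176, "dy":-0.2795, "dz":0.0893, "wz":0.596},
  {"jaw":0.085, "dx":0.5176, "dy":-0.2795, "dz":0.0893, "wz":0.596},
  {"jaw":0.085, "dx":0.5176, "dy":-0.2795, "dz":0.0893, "wz":0.596},
  {"jaw":0.085, "dx":0.5176, "dy":-0.2795, "dz":0.0893, "wz":0.596},
  {"jaw":0.085, "dx":0.5176, "dy":-0.2795, "dz":0.0893, "wz":0.596},
  {"jaw":0.085, "dx":0.5176, "dy":-0.2795, "dz":0.0893, "wz":0.596},
])

```text
t: 2.8
tool_pos: [0.6045, -0.1469, 0.1502]
tool_rot: [3.117, -0.384, -0.0]
contact_force: [0.5, -0.3, 0.5]
opening: 0.0851
grip_force: 0.0
```

```bash
python3 - <<'E'
from h import *
o=ctrl.get_obs(); print(o["tool_pos"],o["q"])
w=cam("wrist"); im=ctrl.get_image("wrist"); cv2.imwrite("pics/w1.png",im[:,:,::-1])
for d in ctrl.cut_out("wrist","drum")[:3]:
    m=d["mask"]; ys,xs=np.nonzero(m); print(round(d["p"],2),m.sum(),np.round(d["extent"],1),im[m].mean(0).round())
    # top face: minEnclosing ellipse of bright top
    print(xs.mean(),ys.mean(),at(w,(xs.mean(),ys.mean()),.016))
# expected projection of drum top circle at tri guess
print(proj(w,(.605,-.146,.022)))
E
```

```text
[ 0.60446059 -0.14694897  0.15022444] [-3.57764025e-01  1.14651845e-01  1.69955992e+00 -6.60491767e-04
  1.32734153e+00  1.45817643e+00]
0.94 2439 [118.1 138.8 180.7 192.9] [218.  66.  61.]
151.7150471504715 166.61951619516196 [ 0.64401491 -0.05626524  0.016     ]
0.93 2141 [226.7 152.9 279.2 211.1] [107. 103.  99.]
252.08453993461 179.8710882765063 [ 0.6076905  -0.14664898  0.016     ]
0.71 1705 [300.7 218.6 350.8 267.3] [150.  38.  35.]
324.85043988269797 242.31554252199413 [ 0.52208838 -0.20436242  0.016     ]
[252.07604561 184.47857054]
```

View pics/w1.png

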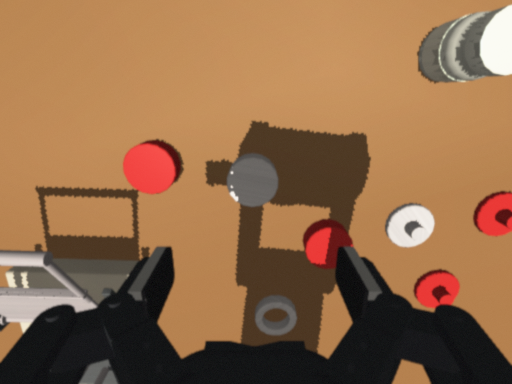

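Wrist view: the white drum is at (252,180), a red drum at (325,242), another red one at (152,167), the spacer at (275,315) and the white cover at (410,226). I'll fit a cylinder silhouette to the drum mask.

```bash
cat >> h.py <<'E'
def sil(pT,xy,layers,th=np.linspace(0,2*np.pi,48)):
    "mask centroid, extents, area of stacked cylinders [(r,z0,z1),..] at xy"
    m=np.zeros((384*4,512*4),np.uint8)
    for r,z0,z1 in layers:
        P=np.array([proj(pT,(xy[0]+r*np.cos(a),xy[1]+r*np.sin(a),z)) for z in(z0,z1) for a in th])
        cv2.fillConvexPoly(m,cv2.convexHull(((P+.5)*4).astype(np.int32)),1)
    ys,xs=np.nonzero(m); return np.array([xs.mean()/4-.5,ys.mean()/4-.5]),(np.array([xs.min(),ys.min(),xs.max(),ys.max()])/4).round(1),len(xs)/16
def fit(pT,mask,layers):
    ys,xs=np.nonzero(mask); c=np.array([xs.mean(),ys.mean()]); zm=np.mean([layers[0][1],layers[0][2]])
    xy=at(pT,c,zm)[:2]
    for _ in range(4):
        s,e,a=sil(pT,xy,layers); xy=xy+at(pT,c,zm)[:2]-at(pT,s,zm)[:2]
    print("fit",xy.round(4),"ext",e,"area",round(a),"mask",mask.sum(),[xs.min(),ys.min(),xs.max(),ys.max()]); return xy
def white(ds,im):
    "best detection that is not red"
    for d in ds:
        c=im[d["mask"]].mean(0)
        if c[0]<1.4*c[1]: return d
E
python3 - <<'E'
from h import *
w=cam("wrist"); im=ctrl.get_image("wrist"); d=white(ctrl.cut_out("wrist","drum"),im)
a=fit(w,d["mask"],[(.025,0,.022)])
t=cam("top"); im=ctrl.get_image("top"); d=white(ctrl.cut_out("top","drum"),im); b=fit(t,d["mask"],[(.025,0,.022)])
go((a[0],a[1],.012),-1.815)
E
```

```text
fit [ 0.6064 -0.1469] ext [226.5 152.8 278.5 207.2] area 2249 mask 2067 [np.int64(228), np.int64(154), np.int64(277), np.int64(205)]Traceback (most recent call last):
  File "<stdin>", line 4, in <module>
TypeError: 'NoneType' object is not subscriptable
```

```bash
python3 - <<'E'
from h import *
go((.6064,-.1469,.014),-1.815)
E
```

```text
shift [ 0.0017 -0.0005  0.1363] rot [ 0.0001 -0.0004 -0.0015] q6 1.46
```

Call:
jog_arm([
  {"jaw":0.085, "dx":0.0017, "dy":-0.0005, "dz":0.03, "wz":-0.125},
  {"jaw":0.085, "dx":0.0017, "dy":-0.0005, "dz":0.06, "wz":-0.25},
  {"jaw":0.085, "dx":0.0017, "dy":-0.0005, "dz":0.08, "wz":-0.375},
  {"jaw":0.085, "dx":0.0017, "dy":-0.0005, "dz":0.1, "wz":-0.5},
  {"jaw":0.085, "dx":0.0017, "dy":-0.0005, "dz":0.11, "wz":-0.625},
  {"jaw":0.085, "dx":0.0017, "dy":-0.0005, "dz":0.115, "wz":-0.75},
  {"jaw":0.085, "dx":0.0017, "dy":-0.0005, "dz":0.12, "wz":-0.875},
  {"jaw":0.085, "dx":0.0017, "dy":-0.0005, "dz":0.125, "wz":-1.0},
  {"jaw":0.085, "dx":0.0017, "dy":-0.0005, "dz":0.13, "wz":-1.125},
  {"jaw":0.085, "dx":0.0017, "dy":-0.0005, "dz":0.133, "wz":-1.25},
  {"jaw":0.085, "dx":0.0017, "dy":-0.0005, "dz":0.1363, "wz":-1.375},
  {"jaw":0.085, "dx":0.0017, "dy":-0.0005, "dz":0.1363, "wz":-1.5},
  {"jaw":0.085, "dx":0.0017, "dy":-0.0005, "dz":0.1363, "wz":-1.57},
  {"jaw":0.045, "dx":0.0017, "dy":-0.0005, "dz":0.1363, "wz":-1.57},
  {"jaw":0.045, "dx":0.0017, "dy":-0.0005, "dz":0.1363, "wz":-1.57},
  {"jaw":0.045, "dx":0.0017, "dy":-0.0005, "dz":0.1363, "wz":-1.57},
  {"jaw":0.045, "dx":0.0017, "dy":-0.0005, "dz":0.1363, "wz":-1.57},
], clamp_n=20)

```text
t: 4.52
tool_pos: [0.6069, -0.1461, 0.0141]
tool_rot: [2.477, 1.931, 0.0]
contact_force: [0.0, -0.6, 1.1]
opening: 0.0483
grip_force: 21.1
```

Call:
jog_arm([
  {"jaw":0.075},
  {"jaw":0.08},
  {"jaw":0.08, "wz":0.125},
  {"jaw":0.08, "wz":0.25},
  {"jaw":0.08, "wz":0.375},
  {"jaw":0.08, "wz":0.5},
  {"jaw":0.08, "wz":0.625},
  {"jaw":0.08, "wz":0.75},
  {"jaw":0.08, "wz":0.875},
  {"jaw":0.08, "wz":1.0},
  {"jaw":0.08, "wz":1.125},
  {"jaw":0.08, "wz":1.25},
  {"jaw":0.08, "wz":1.375},
  {"jaw":0.08, "wz":1.5},
  {"jaw":0.08, "wz":1.57},
  {"jaw":0.045, "wz":1.57},
  {"jaw":0.045, "wz":1.57},
  {"jaw":0.045, "wz":1.57},
  {"jaw":0.045, "wz":1.57},
])

```text
t: 6.1
tool_pos: [0.6069, -0.1459, 0.0139]
tool_rot: [3.118, -0.381, 0.001]
contact_force: [-0.5, 0.1, 0.4]
opening: 0.048
grip_force: 21.0
```

Call:
jog_arm([
  {"jaw":0.08},
  {"jaw":0.08},
  {"jaw":0.08},
  {"jaw":0.08, "dz":-0.04},
  {"jaw":0.08, "dz":-0.08},
  {"jaw":0.08, "dz":-0.12},
  {"jaw":0.08, "dz":-0.12},
  {"jaw":0.08, "dz":-0.12},
])

```text
t: 6.77
tool_pos: [0.6091, -0.1467, 0.1381]
tool_rot: [3.116, -0.382, 0.012]
contact_force: [-1.2, 0.4, -0.8]
opening: 0.0799
grip_force: 0.0
```

```bash
python3 - <<'E'
from h import *
w=cam("wrist"); im=ctrl.get_image("wrist"); cv2.imwrite("pics/w2.png",im[:,:,::-1]); o=ctrl.get_obs(); print(o["tool_pos"])
d=white(ctrl.cut_out("wrist","drum"),im); a=fit(w,d["mask"],[(.025,0,.022)])
print("bias fit-tcp in tool axes",R.from_rotvec(o["tool_rot"]).inv().apply(np.append(a,0)-o["tool_pos"]*[1,1,0]))
E
```

```text
[ 0.60737135 -0.14611925  0.13506735]
fit [ 0.6085 -0.148 ] ext [227.8 158.8 282.  215.5] area 2432 mask 2333 [np.int64(228), np.int64(159), np.int64(281), np.int64(214)]
bias fit-tcp in tool axes [1.53529503e-03 1.54609986e-03 4.30423128e-06]
```

```bash
cat >> h.py <<'E'
def bias(name,layers):
    o=ctrl.get_obs(); w=cam("wrist"); im=ctrl.get_image("wrist"); a=fit(w,white(ctrl.cut_out("wrist",name),im)["mask"],layers)
    b=R.from_rotvec(o["tool_rot"]).inv().apply(np.append(a,0)-o["tool_pos"]*[1,1,0]); print("tcp",o["tool_pos"].round(4),"offset in tool axes",b.round(4)); return a,b
E
python3 - <<'E'
from h import *
for i in range(3): bias("drum",[(.025,0,.022)])
print(ctrl.get_obs()["tool_pos"])
E
```

```text
fit [ 0.6083 -0.148 ] ext [227.8 155.8 283.2 213.8] area 2548 mask 2425 [np.int64(228), np.int64(156), np.int64(282), np.int64(212)]
tcp [ 0.6062 -0.1457  0.133 ] offset in tool axes [ 0.0026  0.0017 -0.    ]
fit [ 0.6086 -0.1478] ext [227.2 154.5 283.2 213. ] area 2590 mask 2493 [np.int64(228), np.int64(155), np.int64(282), np.int64(212)]
tcp [ 0.6053 -0.1454  0.1312] offset in tool axes [ 0.0038  0.0015 -0.    ]
fit [ 0.6082 -0.148 ] ext [227.8 155.  283.5 213.5] area 2585 mask 2529 [np.int64(227), np.int64(155), np.int64(282), np.int64(212)]
tcp [ 0.6055 -0.1455  0.1314] offset in tool axes [ 0.0032  0.0018 -0.    ]
[ 0.60594337 -0.14562758  0.13207269]
```

```bash
python3 - <<'E'
from h import *
go((.452,.0925,.2),-1.815)
E
```

```text
shift [-0.2071 -0.1939 -0.0673] rot [-0.0003  0.0026 -0.    ] q6 1.46
```

Call:
jog_arm([
  {"jaw":0.08, "dx":-0.0207, "dy":-0.0194, "dz":-0.02},
  {"jaw":0.08, "dx":-0.05, "dy":-0.046, "dz":-0.04},
  {"jaw":0.08, "dx":-0.08, "dy":-0.074, "dz":-0.055},
  {"jaw":0.08, "dx":-0.108, "dy":-0.1, "dz":-0.065},
  {"jaw":0.08, "dx":-0.138, "dy":-0.128, "dz":-0.067},
  {"jaw":0.08, "dx":-0.165, "dy":-0.155, "dz":-0.067},
  {"jaw":0.08, "dx":-0.188, "dy":-0.176, "dz":-0.067},
  {"jaw":0.08, "dx":-0.2, "dy":-0.188, "dz":-0.067},
  {"jaw":0.08, "dx":-0.2071, "dy":-0.1939, "dz":-0.067},
  {"jaw":0.08, "dx":-0.2071, "dy":-0.1939, "dz":-0.067},
  {"jaw":0.08, "dx":-0.2071, "dy":-0.1939, "dz":-0.067},
  {"jaw":0.08, "dx":-0.2071, "dy":-0.1939, "dz":-0.067},
  {"jaw":0.08, "dx":-0.2071, "dy":-0.1939, "dz":-0.067},
])

```text
t: 8.25
tool_pos: [0.4533, 0.0914, 0.2006]
tool_rot: [3.118, -0.385, -0.0]
contact_force: [1.0, 0.7, 0.0]
opening: 0.0803
grip_force: 0.0
```

```bash
python3 - <<'E'
from h import *
print(ctrl.get_obs()["tool_pos"])
w=cam("wrist"); im=ctrl.get_image("wrist"); print(ctrl.get_obs()["tool_pos"]); np.save("w3.npy",im); import pickle; pickle.dump(w,open("w3.pkl","wb"))
nest=np.array([.452,.0925]); a=-.243
for d in ctrl.tip_of("wrist","nest")[:2]: print(d, at(w,d["xy"],.036))
print("proj nest",proj(w,(*nest,.036)))
for k in range(4):
    e=a+np.pi/4+k*np.pi/2; print(proj(w,(*(nest+.0305*np.array([np.cos(e),np.sin(e)])),.088)).round(1))
c=im[60:330,100:420]; cv2.imwrite("pics/w3.png",cv2.resize(c,None,fx=2.2,fy=2.2,interpolation=cv2.INTER_CUBIC)[:,:,::-1])
E
```

```text
[0.4532559  0.091409   0.20062267]
[0.45319303 0.09145121 0.20059248]
proj nest [252.61260306 175.51445415]
[227.9 168.8]
[229.4 213.4]
[275.5 213.3]
[276.5 168.7]
```

View pics/w3.png

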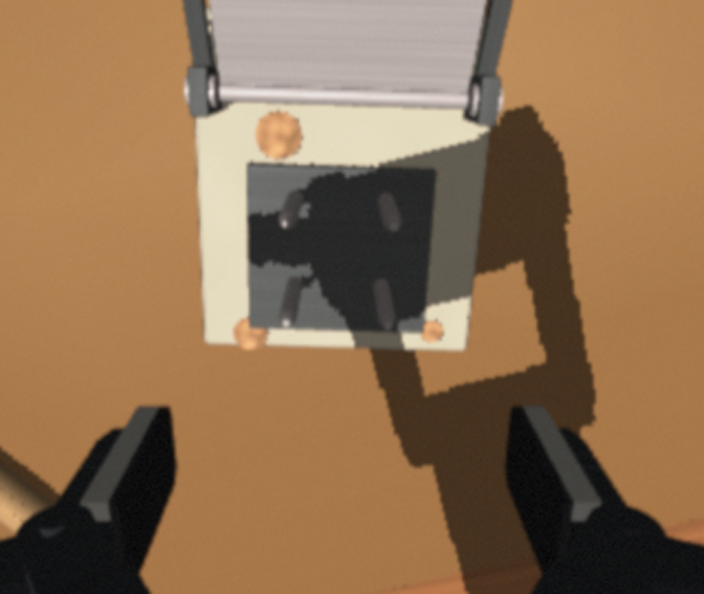

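The nest pin tops show at about (230,161), (279,162), (231,206) and (277,206). Next is a contrast-enhanced zoom.

```bash
python3 - <<'E'
import numpy as np,cv2
im=np.load("w3.npy")[135:215,205:305].astype(float)
g=np.clip((im/255)**.5*255,0,255).astype(np.uint8)
g=cv2.resize(g,None,fx=7,fy=7,interpolation=cv2.INTER_CUBIC)
for i in range(0,100,10): cv2.line(g,(i*7,0),(i*7,6),(255,255,0),1); cv2.putText(g,str(205+i),(i*7,16),0,.35,(255,255,0),1)
for i in range(0,80,10): cv2.line(g,(0,i*7),(6,i*7),(255,255,0),1); cv2.putText(g,str(135+i),(8,i*7+4),0,.35,(255,255,0),1)
cv2.imwrite("pics/w3z.png",g[:,:,::-1])
E
```

```text
(no output)
```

View pics/w3z.png

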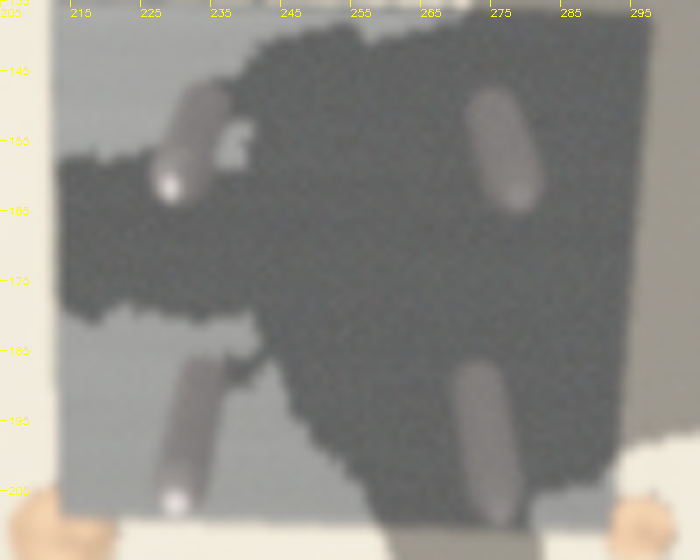

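Zoomed, the pin tops are at (228.9,161.3), (279.1,162.4), (229.7,206.0) and (276.1,207.4), with the bases above them.

```bash
python3 - <<'E'
from h import *; import pickle
from scipy.optimize import least_squares
w=pickle.load(open("w3.pkl","rb"))
tops=np.array([(170,187),(522,195),(176,500),(501,510)])/7+[204.57,134.57]
bases=np.array([(207,98),(487,102),(207,373),(478,375)])/7+[204.57,134.57]
sg=np.array([(1,1),(1,-1),(-1,1),(-1,-1)])  # nest x,y signs
def f(p,uv,z):
    c,s=np.cos(p[2]),np.sin(p[2]); out=[]
    for (sx,sy),u in zip(sg,uv):
        l=np.array([sx,sy])*.0305/2**.5
        out.append(proj(w,(p[0]+c*l[0]-s*l[1],p[1]+s*l[0]+c*l[1],z))-u)
    return np.ravel(out)
for uv,z in((tops,.087),(bases,.036)):
    r=least_squares(f,[.452,.0925,-.243],args=(uv,z),x_scale=[.01,.01,.1]); print(r.x.round(4),r.fun.round(1))
# hinge line ends (crop px) at z=.055
for c in((218,93),(470,102)): print(at(w,(c[0]/2.2+100,c[1]/2.2+60),.055+.004))
print(R.from_rotvec(ctrl.get_obs()["tool_rot"]).as_matrix().round(3))
E
```

```text
[ 0.4577  0.09   -0.2709] [ 0.8 -0.2 -0.7 -0.1  0.   0.3 -0.1 -0. ]
[ 0.4589  0.0894 -0.2593] [-0.6  0.1  0.5  0.1 -0.2 -0.2  0.3 -0. ]
[0.53846193 0.12130716 0.059     ]
[0.5093452  0.01979709 0.059     ]
[[ 0.97  -0.243 -0.   ]
 [-0.243 -0.97  -0.   ]
 [-0.     0.    -1.   ]]
```

Call:
jog_arm([
  {"jaw":0.08, "dx":0.029, "dy":0.027},
  {"jaw":0.08, "dx":0.058, "dy":0.054, "dz":0.01},
  {"jaw":0.08, "dx":0.087, "dy":0.081, "dz":0.02},
  {"jaw":0.08, "dx":0.116, "dy":0.108, "dz":0.04},
  {"jaw":0.08, "dx":0.145, "dy":0.135, "dz":0.06},
  {"jaw":0.08, "dx":0.174, "dy":0.162, "dz":0.08},
  {"jaw":0.08, "dx":0.195, "dy":0.183, "dz":0.1},
  {"jaw":0.08, "dx":0.2071, "dy":0.1939, "dz":0.12},
  {"jaw":0.08, "dx":0.2071, "dy":0.1939, "dz":0.15},
  {"jaw":0.08, "dx":0.2071, "dy":0.1939, "dz":0.17},
  {"jaw":0.08, "dx":0.2071, "dy":0.1939, "dz":0.18},
  {"jaw":0.08, "dx":0.2071, "dy":0.1939, "dz":0.187},
  {"jaw":0.08, "dx":0.2071, "dy":0.1939, "dz":0.187},
  {"jaw":0.045, "dx":0.2071, "dy":0.1939, "dz":0.187},
  {"jaw":0.045, "dx":0.2071, "dy":0.1939, "dz":0.187},
  {"jaw":0.045, "dx":0.2071, "dy":0.1939, "dz":0.187},
  {"jaw":0.045, "dx":0.2071, "dy":0.1939, "dz":0.187},
], clamp_n=40)

```text
t: 9.77
tool_pos: [0.6084, -0.1463, 0.0162]
tool_rot: [3.117, -0.382, 0.006]
contact_force: [0.5, -0.2, 5.1]
opening: 0.047
grip_force: 41.7
```

```bash
python3 - <<'E'
from h import *
go((.4565,.0919,.2),-1.84)
E
```

```text
shift [-0.2042 -0.1944 -0.1848] rot [ 0.0005 -0.0042  0.0254] q6 1.46
```

Call:
jog_arm([
  {"jaw":0.045},
  {"jaw":0.045},
  {"jaw":0.045},
  {"jaw":0.045},
])

```text
t: 10.1
tool_pos: [0.6084, -0.1464, 0.0162]
tool_rot: [3.117, -0.382, 0.006]
contact_force: [-0.8, 0.3, 5.7]
opening: 0.0469
grip_force: 41.8
```

Call:
jog_arm([
  {"jaw":0.045, "dz":-0.03},
  {"jaw":0.045, "dz":-0.06},
  {"jaw":0.045, "dz":-0.06},
  {"jaw":0.045, "dz":-0.06},
  {"jaw":0.045, "dz":-0.06},
  {"jaw":0.045, "dz":-0.06},
])

```text
t: 10.6
tool_pos: [0.6055, -0.1454, 0.072]
tool_rot: [-3.118, 0.382, 0.005]
contact_force: [-0.4, -0.1, -1.7]
opening: 0.0475
grip_force: 41.6
```

```bash
python3 - <<'E'
from h import *
go((.4565,.0919,.2),-1.84)
o,b=None,None
bias("drum",[(.025,.06,.082)])
print(ctrl.get_obs()["tool_pos"])
E
```

```text
shift [-0.2023 -0.1943 -0.1274] rot [-0.0003  0.003   0.0251] q6 1.46
fit [ 0.6089 -0.1473] ext [205.2 202.  304.5 304.5] area 8058 mask 7220 [np.int64(209), np.int64(205), np.int64(300), np.int64(301)]
tcp [ 0.6055 -0.1454  0.072 ] offset in tool axes [ 0.0037  0.001  -0.    ]
[ 0.60548058 -0.1454188   0.07180697]
```

```bash
python3 - <<'E'
from h import *; import pickle
w=cam("wrist"); im=ctrl.get_image("wrist"); np.save("w4.npy",im); pickle.dump(w,open("w4.pkl","wb")); print(w[1][:3,3])
r0,c0=190,170
g=cv2.resize(np.clip((im[r0:r0+130,c0:c0+170]/255.)**.6*255,0,255).astype(np.uint8),None,fx=4.5,fy=4.5,interpolation=cv2.INTER_CUBIC)
for z,col in((.056,(0,255,0)),(.078,(255,0,0))):
    P=np.array([proj(w,(.6055+.025*np.cos(a),-.1454+.025*np.sin(a),z)) for a in np.linspace(0,6.283,60)])
    cv2.polylines(g,[(((P-[c0,r0])+.5)*4.5).astype(np.int32)],True,col,1)
cv2.imwrite("pics/w4.png",g[:,:,::-1])
E
```

```text
[ 0.68975935 -0.16729762  0.20595722]
```

View pics/w4.png

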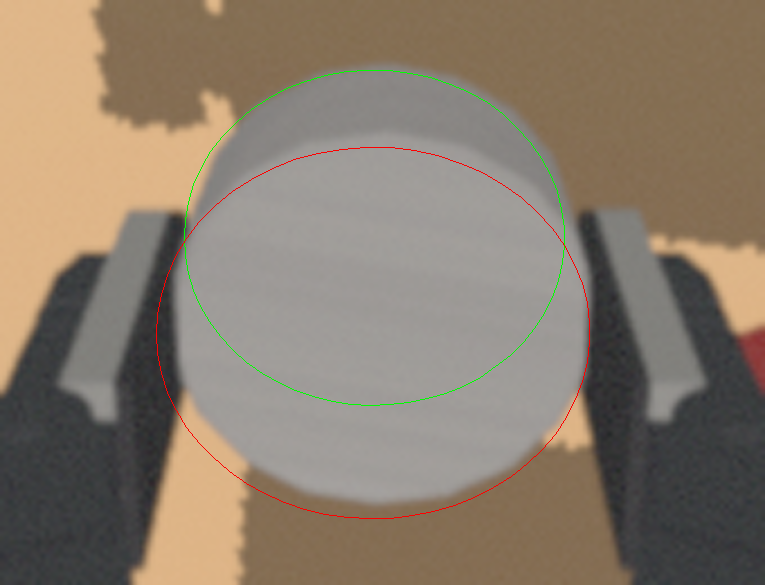

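The held drum's top ellipse is centred at about (255,260), and it looks tilted towards the camera. The fingertips pressed on the table when I gripped at this height. I'll set the drum down, regrip higher and centre it on both axes.

Call:
jog_arm([
  {"jaw":0.045, "dz":0.03},
  {"jaw":0.045, "dz":0.045},
  {"jaw":0.045, "dz":0.052},
  {"jaw":0.045, "dz":0.054},
  {"jaw":0.045, "dz":0.054},
  {"jaw":0.06, "dz":0.053},
  {"jaw":0.075, "dz":0.052},
  {"jaw":0.08, "dz":0.052, "wz":-0.125},
  {"jaw":0.08, "dz":0.052, "wz":-0.25},
  {"jaw":0.08, "dz":0.052, "wz":-0.375},
  {"jaw":0.08, "dz":0.052, "wz":-0.5},
  {"jaw":0.08, "dz":0.052, "wz":-0.625},
  {"jaw":0.08, "dz":0.052, "wz":-0.75},
  {"jaw":0.08, "dz":0.052, "wz":-0.875},
  {"jaw":0.08, "dz":0.052, "wz":-1.0},
  {"jaw":0.08, "dz":0.052, "wz":-1.125},
  {"jaw":0.08, "dz":0.052, "wz":-1.25},
  {"jaw":0.08, "dz":0.052, "wz":-1.375},
  {"jaw":0.08, "dz":0.052, "wz":-1.5},
  {"jaw":0.08, "dz":0.052, "wz":-1.57},
], clamp_n=25)

```text
t: 12.42
tool_pos: [0.6079, -0.1463, 0.0236]
tool_rot: [2.469, 1.938, 0.002]
contact_force: [0.6, -0.3, -0.2]
opening: 0.0801
grip_force: 0.0
```

Call:
jog_arm([
  {"jaw":0.045},
  {"jaw":0.045},
  {"jaw":0.045},
  {"jaw":0.045},
])

```text
t: 12.75
tool_pos: [0.6074, -0.1461, 0.0231]
tool_rot: [2.477, 1.931, 0.001]
contact_force: [-2.0, 1.4, 5.6]
opening: 0.0473
grip_force: 25.1
```

Call:
jog_arm([
  {"jaw":0.07},
  {"jaw":0.08},
  {"jaw":0.08, "wz":0.125},
  {"jaw":0.08, "wz":0.25},
  {"jaw":0.08, "wz":0.375},
  {"jaw":0.08, "wz":0.5},
  {"jaw":0.08, "wz":0.625},
  {"jaw":0.08, "wz":0.75},
  {"jaw":0.08, "wz":0.875},
  {"jaw":0.08, "wz":1.0},
  {"jaw":0.08, "wz":1.125},
  {"jaw":0.08, "wz":1.25},
  {"jaw":0.08, "wz":1.375},
  {"jaw":0.08, "wz":1.5},
  {"jaw":0.08, "wz":1.57},
  {"jaw":0.045, "wz":1.57},
  {"jaw":0.045, "wz":1.57},
  {"jaw":0.045, "wz":1.57},
  {"jaw":0.045, "wz":1.57},
])

```text
t: 14.33
tool_pos: [0.6068, -0.146, 0.0218]
tool_rot: [3.118, -0.381, 0.0]
contact_force: [-0.2, 0.4, 1.6]
opening: 0.0471
grip_force: 26.0
```

Call:
jog_arm([
  {"jaw":0.045},
  {"jaw":0.045},
  {"jaw":0.045, "dz":-0.01},
  {"jaw":0.045, "dz":-0.03},
  {"jaw":0.045, "dz":-0.05},
  {"jaw":0.045, "dz":-0.06},
  {"jaw":0.045, "dz":-0.06},
  {"jaw":0.045, "dz":-0.06},
  {"jaw":0.045, "dz":-0.06},
])

```text
t: 15.08
tool_pos: [0.6059, -0.1456, 0.0805]
tool_rot: [-3.118, 0.383, 0.003]
contact_force: [0.1, 0.3, -1.7]
opening: 0.0476
grip_force: 26.0
```

```bash
cat > held.py <<'E'
from h import *
from scipy.optimize import least_squares
import sys
w=cam("wrist"); o=ctrl.get_obs(); im=ctrl.get_image("wrist"); print(o["tool_pos"])
m=white(ctrl.cut_out("wrist",sys.argv[1]),im)["mask"]; h=float(sys.argv[2])
M=R.from_rotvec(o["tool_rot"])
cs=cv2.findContours(m.astype(np.uint8),0,1)[0]; C=max(cs,key=cv2.contourArea)[:,0].astype(float)
th=np.linspace(0,2*np.pi,72)
def res(p):
    Q=R.from_rotvec([p[3],p[4],0]); P=np.array([proj(w,o["tool_pos"]+M.apply(p[:3]+Q.apply([.025*np.cos(a),.025*np.sin(a),z]))) for z in(0,-h) for a in th])
    H=cv2.convexHull(P.astype(np.float32))
    return [cv2.pointPolygonTest(H,(float(x),float(y)),True)-.5 for x,y in C]
r=least_squares(res,[0,0,.02,0,0],x_scale=[.01,.01,.01,.1,.1],loss="soft_l1"); print("bottom centre in tool",r.x[:3].round(4),"tilt",r.x[3:].round(3),"rms px",np.std(r.fun).round(2))
E
python3 held.py drum .022
```

```text
[ 0.60586437 -0.14556914  0.08048342]
bottom centre in tool [0.0004 0.0011 0.026 ] tilt [0.001 0.004] rms px 0.72
```

```bash
python3 - <<'E'
from h import *
go((.4565,.0919,.135),-1.84)
E
```

```text
shift [-0.2022 -0.1943 -0.0544] rot [-0.0003  0.003   0.025 ] q6 1.46
```

Call:
jog_arm([
  {"jaw":0.045, "dx":-0.015, "dy":-0.014, "dz":-0.03},
  {"jaw":0.045, "dx":-0.03, "dy":-0.029, "dz":-0.06},
  {"jaw":0.045, "dx":-0.058, "dy":-0.056, "dz":-0.065},
  {"jaw":0.045, "dx":-0.087, "dy":-0.084, "dz":-0.065},
  {"jaw":0.045, "dx":-0.116, "dy":-0.111, "dz":-0.065, "wz":0.025},
  {"jaw":0.045, "dx":-0.145, "dy":-0.139, "dz":-0.065, "wz":0.025},
  {"jaw":0.045, "dx":-0.172, "dy":-0.165, "dz":-0.065, "wz":0.025},
  {"jaw":0.045, "dx":-0.19, "dy":-0.183, "dz":-0.06, "wz":0.025},
  {"jaw":0.045, "dx":-0.198, "dy":-0.19, "dz":-0.055, "wz":0.025},
  {"jaw":0.045, "dx":-0.2022, "dy":-0.1943, "dz":-0.0544, "wz":0.025},
  {"jaw":0.045, "dx":-0.2022, "dy":-0.1943, "dz":-0.0544, "wz":0.025},
  {"jaw":0.045, "dx":-0.2022, "dy":-0.1943, "dz":-0.0544, "wz":0.025},
  {"jaw":0.045, "dx":-0.2022, "dy":-0.1943, "dz":-0.0544, "wz":0.025},
  {"jaw":0.045, "dx":-0.2022, "dy":-0.1943, "dz":-0.0544, "wz":0.025},
  {"jaw":0.045, "dx":-0.2022, "dy":-0.1943, "dz":-0.0544, "wz":0.025},
  {"jaw":0.045, "dx":-0.2022, "dy":-0.1943, "dz":-0.0544, "wz":0.025},
])

```text
t: 16.52
tool_pos: [0.4579, 0.091, 0.1362]
tool_rot: [3.113, -0.423, 0.0]
contact_force: [0.6, 0.6, -1.4]
opening: 0.047
grip_force: 26.4
```

```bash
python3 - <<'E'
from h import *; import pickle
go((.4565,.0919,.11),-1.84)
w=cam("wrist"); im=ctrl.get_image("wrist"); np.save("w5.npy",im); pickle.dump(w,open("w5.pkl","wb"))
r0,c0=110,160
g=cv2.resize(np.clip((im[r0:r0+200,c0:c0+200]/255.)**.5*255,0,255).astype(np.uint8),None,fx=3,fy=3,interpolation=cv2.INTER_CUBIC)
cv2.imwrite("pics/w5.png",g[:,:,::-1])
E
```

```text
shift [-0.0016 -0.0005  0.0262] rot [ 0.     -0.0001 -0.0011] q6 1.88
```

View pics/w5.png

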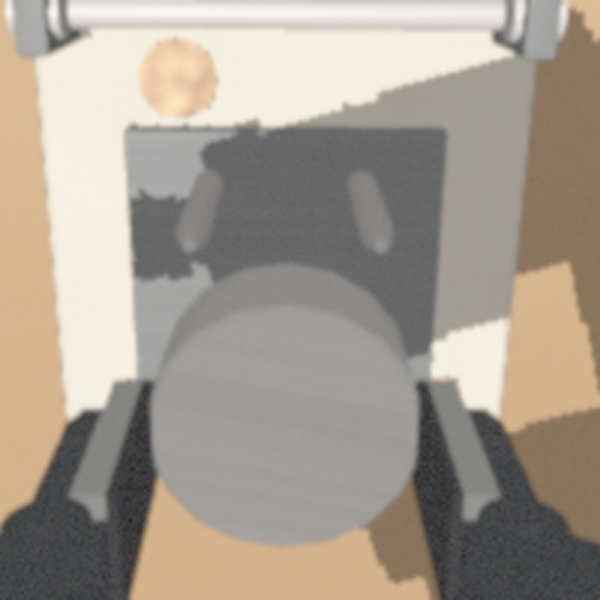

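The two far pin tops show at (223.3,191.7) and (286.7,192.3), and the drum is held over the nest.

```bash
python3 - <<'E'
from h import *; import pickle
w=pickle.load(open("w5.pkl","rb")); o=ctrl.get_obs(); M=R.from_rotvec(o["tool_rot"])
a=at(w,(223,191.3),.087); b=at(w,(286.4,191.9),.087); print(np.linalg.norm(a-b), np.arctan2(*(a-b)[1::-1])-np.pi/2)
mid=(a+b)/2; T=np.linalg.inv(w[1]); tool=M.inv().apply(mid-o["tool_pos"]); print("pin mid in tool",tool.round(4),"-> nest centre in tool",(tool[:2]-[.02157,0]).round(4), o["tool_pos"])
E
python3 held.py drum .022
```

```text
0.04297218465289619 -0.2799553948664726
pin mid in tool [0.0213 0.0013 0.0492] -> nest centre in tool [-0.0003  0.0013] [0.45784128 0.09107987 0.13622848]
[0.45784128 0.09107987 0.13622848]
bottom centre in tool [0.001  0.0008 0.0256] tilt [0.002 0.058] rms px 0.57
```

Call:
jog_arm([
  {"jaw":0.045, "dx":-0.0014, "dy":-0.0002},
  {"jaw":0.045, "dx":-0.0014, "dy":-0.0002, "dz":0.01},
  {"jaw":0.045, "dx":-0.0014, "dy":-0.0002, "dz":0.02},
  {"jaw":0.045, "dx":-0.0014, "dy":-0.0002, "dz":0.027},
  {"jaw":0.045, "dx":-0.0014, "dy":-0.0002, "dz":0.031},
  {"jaw":0.045, "dx":-0.0014, "dy":-0.0002, "dz":0.035},
  {"jaw":0.045, "dx":-0.0014, "dy":-0.0002, "dz":0.035},
])

```text
t: 17.25
tool_pos: [0.4554, 0.0921, 0.0997]
tool_rot: [3.113, -0.421, -0.004]
contact_force: [-0.3, 0.3, 0.1]
opening: 0.0473
grip_force: 26.4
```

Call:
jog_arm([
  {"jaw":0.045, "dx":0.0005, "dz":0.005},
  {"jaw":0.045, "dx":0.0005, "dz":0.01},
  {"jaw":0.045, "dx":0.0005, "dz":0.015},
  {"jaw":0.045, "dx":0.0005, "dz":0.02},
  {"jaw":0.045, "dx":0.0005, "dz":0.025},
  {"jaw":0.045, "dx":0.0005, "dz":0.03},
  {"jaw":0.045, "dx":0.0005, "dz":0.035},
  {"jaw":0.045, "dx":0.0005, "dz":0.038},
  {"jaw":0.045, "dx":0.0005, "dz":0.038},
])

```text
t: 18.0
tool_pos: [0.456, 0.0919, 0.0621]
tool_rot: [3.113, -0.422, -0.003]
contact_force: [-0.7, 0.8, -0.2]
opening: 0.0476
grip_force: 26.4
```

Call:
jog_arm([
  {"jaw":0.045, "dz":0.003},
  {"jaw":0.045, "dz":0.005},
  {"jaw":0.045, "dz":0.006},
  {"jaw":0.045, "dz":0.006},
  {"jaw":0.045, "dz":0.006},
])

```text
t: 18.42
tool_pos: [0.4569, 0.092, 0.0577]
tool_rot: [3.113, -0.422, 0.0]
contact_force: [-2.8, -0.7, 3.9]
opening: 0.0473
grip_force: 26.8
```

Call:
jog_arm([
  {"jaw":0.06, "dz":-0.001},
  {"jaw":0.07, "dz":-0.001},
  {"jaw":0.07, "dz":-0.02},
  {"jaw":0.07, "dz":-0.06},
  {"jaw":0.07, "dz":-0.1},
  {"jaw":0.08, "dz":-0.14},
  {"jaw":0.08, "dz":-0.145},
])

```text
t: 19.0
tool_pos: [0.4609, 0.0922, 0.211]
tool_rot: [-3.111, 0.421, -0.023]
contact_force: [0.5, -0.3, 1.6]
opening: 0.08
grip_force: 0.0
```

```bash
python3 - <<'E'
from h import *
print(ctrl.get_obs()["tool_pos"])
bias("drum",[(.025,.036,.058)])
go((.429,-.131,.14),-1.815-np.pi/2)
E
```

```text
[0.46086324 0.09217784 0.21098983]
fit [0.4587 0.09  ] ext [233.2 153.2 280.8 203.2] area 1898 mask 1769 [np.int64(233), np.int64(154), np.int64(279), np.int64(202)]
tcp [0.4609 0.0922 0.211 ] offset in tool axes [-0.0015  0.0027 -0.    ]
shift [0.0304 0.223  0.0651] rot [-0.0067 -0.0036  1.5458] q6 1.88
```

Call:
jog_arm([
  {"jaw":0.085, "dx":0.004, "dy":0.03, "wz":-0.125},
  {"jaw":0.085, "dx":0.008, "dy":0.06, "wz":-0.25},
  {"jaw":0.085, "dx":0.012, "dy":0.09, "dz":0.01, "wz":-0.375},
  {"jaw":0.085, "dx":0.016, "dy":0.12, "dz":0.02, "wz":-0.5},
  {"jaw":0.085, "dx":0.02, "dy":0.15, "dz":0.03, "wz":-0.625},
  {"jaw":0.085, "dx":0.024, "dy":0.18, "dz":0.04, "wz":-0.75},
  {"jaw":0.085, "dx":0.028, "dy":0.205, "dz":0.05, "wz":-0.875},
  {"jaw":0.085, "dx":0.0304, "dy":0.218, "dz":0.06, "wz":-1.0},
  {"jaw":0.085, "dx":0.0304, "dy":0.223, "dz":0.065, "wz":-1.125},
  {"jaw":0.085, "dx":0.0304, "dy":0.223, "dz":0.065, "wz":-1.25},
  {"jaw":0.085, "dx":0.0304, "dy":0.223, "dz":0.065, "wz":-1.375},
  {"jaw":0.085, "dx":0.0304, "dy":0.223, "dz":0.065, "wz":-1.5},
  {"jaw":0.085, "dx":0.0304, "dy":0.223, "dz":0.065, "wz":-1.57},
  {"jaw":0.085, "dx":0.0304, "dy":0.223, "dz":0.065, "wz":-1.57},
  {"jaw":0.085, "dx":0.0304, "dy":0.223, "dz":0.065, "wz":-1.57},
])

```text
t: 20.35
tool_pos: [0.4256, -0.1306, 0.135]
tool_rot: [-2.501, -1.896, 0.002]
contact_force: [0.5, -0.4, 0.3]
opening: 0.0851
grip_force: 0.0
```

```bash
python3 - <<'E'
from h import *
w=cam("wrist"); im=ctrl.get_image("wrist"); ds=ctrl.cut_out("wrist","spacer")
for d in ds[:3]:
    m=d["mask"]; print(d["p"],m.sum(),np.round(d["extent"]),im[m].mean(0).round()); hull=cv2.convexHull(np.argwhere(m)[:,::-1].astype(np.int32)); f=np.zeros(m.shape,np.uint8); cv2.fillConvexPoly(f,hull,1); a=fit(w,f>0,[(.025,0,.014)])
    go((a[0],a[1],.02),-.27)
E
```

```text
0.71 1470 [234. 156. 288. 207.] [118. 113. 108.]
fit [ 0.4332 -0.1311] ext [234.2 153.5 287.8 207.8] area 2304 mask 2231 [np.int64(235), np.int64(154), np.int64(287), np.int64(206)]
shift [0.0015 0.0072 0.1159] rot [-0.0019 -0.0004 -0.0024] q6 -0.19
```

Call:
jog_arm([
  {"jaw":0.085, "dy":0.0057, "dz":0.04},
  {"jaw":0.085, "dy":0.0057, "dz":0.08},
  {"jaw":0.085, "dy":0.0057, "dz":0.105},
  {"jaw":0.085, "dy":0.0057, "dz":0.115},
  {"jaw":0.085, "dy":0.0057, "dz":0.115},
  {"jaw":0.085, "dy":0.0057, "dz":0.115},
  {"jaw":0.045, "dy":0.0057, "dz":0.115},
  {"jaw":0.045, "dy":0.0057, "dz":0.115},
  {"jaw":0.045, "dy":0.0057, "dz":0.115},
  {"jaw":0.045, "dy":0.0057, "dz":0.115},
], clamp_n=20)

```text
t: 21.28
tool_pos: [0.4331, -0.1331, 0.0235]
tool_rot: [2.498, 1.901, 0.002]
contact_force: [0.4, -1.0, -0.1]
opening: 0.0449
grip_force: 0.0
```

Call:
jog_arm([
  {"jaw":0.07},
  {"jaw":0.08},
  {"jaw":0.08, "wz":0.125},
  {"jaw":0.08, "wz":0.25},
  {"jaw":0.08, "wz":0.375},
  {"jaw":0.08, "wz":0.5},
  {"jaw":0.08, "wz":0.625},
  {"jaw":0.08, "wz":0.75},
  {"jaw":0.08, "wz":0.875},
  {"jaw":0.08, "wz":1.0},
  {"jaw":0.08, "wz":1.125},
  {"jaw":0.08, "wz":1.25},
  {"jaw":0.08, "wz":1.375},
  {"jaw":0.08, "wz":1.5},
  {"jaw":0.08, "wz":1.57},
  {"jaw":0.08, "wz":1.57},
])

```text
t: 22.62
tool_pos: [0.4322, -0.1326, 0.0221]
tool_rot: [3.113, -0.423, 0.0]
contact_force: [0.1, 0.3, 0.5]
opening: 0.0799
grip_force: 0.0
```

```bash
python3 - <<'E'
from h import *
w=cam("wrist"); o=ctrl.get_obs(); im=ctrl.get_image("wrist"); cv2.imwrite("pics/w6.png",im[:,:,::-1]); print(o["tool_pos"])
for d in ctrl.cut_out("wrist","spacer")[:2]:
    m=d["mask"]; hull=cv2.convexHull(np.argwhere(m)[:,::-1].astype(np.int32)); f=np.zeros(m.shape,np.uint8); cv2.fillConvexPoly(f,hull,1); print(d["p"]); a=fit(w,f>0,[(.025,0,.014)]); go((a[0],a[1],.012),-1.84)
E
```

```text
[ 0.43217368 -0.13260203  0.02214459]
0.88
fit [ 0.4331 -0.1312] ext [206.  200.5 294.5 287.5] area 6080 mask 5855 [np.int64(207), np.int64(202), np.int64(293), np.int64(286)]
shift [ 0.0006 -0.0016  0.0101] rot [-0.      0.0001  0.0019] q6 1.38
```

View pics/w6.png

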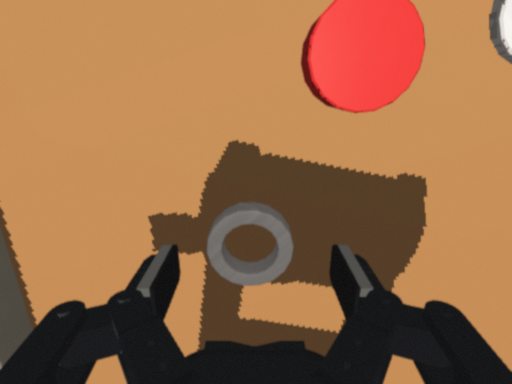

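Wrist view: the ring is untouched at (250,243), with the jaws around it. The tips were too high, so I'll lower 10 mm and squeeze here, then at 90°.

Call:
jog_arm([
  {"jaw":0.08, "dy":-0.0015, "dz":0.01},
  {"jaw":0.08, "dy":-0.0015, "dz":0.0105},
  {"jaw":0.045, "dy":-0.0015, "dz":0.0105},
  {"jaw":0.045, "dy":-0.0015, "dz":0.0105},
  {"jaw":0.045, "dy":-0.0015, "dz":0.0105},
  {"jaw":0.045, "dy":-0.0015, "dz":0.0105},
], clamp_n=20)

```text
t: 23.22
tool_pos: [0.4328, -0.1313, 0.0118]
tool_rot: [3.113, -0.421, 0.001]
contact_force: [-0.3, 1.0, 0.1]
opening: 0.0489
grip_force: 20.8
```

Call:
jog_arm([
  {"jaw":0.07},
  {"jaw":0.08},
  {"jaw":0.08, "wz":-0.125},
  {"jaw":0.08, "wz":-0.25},
  {"jaw":0.08, "wz":-0.375},
  {"jaw":0.08, "wz":-0.5},
  {"jaw":0.08, "wz":-0.625},
  {"jaw":0.08, "wz":-0.75},
  {"jaw":0.08, "wz":-0.875},
  {"jaw":0.08, "wz":-1.0},
  {"jaw":0.08, "wz":-1.125},
  {"jaw":0.08, "wz":-1.25},
  {"jaw":0.08, "wz":-1.375},
  {"jaw":0.08, "wz":-1.5},
  {"jaw":0.08, "wz":-1.6},
  {"jaw":0.045, "wz":-1.6},
  {"jaw":0.045, "wz":-1.6},
  {"jaw":0.045, "wz":-1.6},
  {"jaw":0.045, "wz":-1.6},
  {"jaw":0.045, "wz":-1.6},
])

```text
t: 24.88
tool_pos: [0.4327, -0.1312, 0.012]
tool_rot: [2.472, 1.938, -0.0]
contact_force: [-2.0, 0.5, 4.1]
opening: 0.0488
grip_force: 20.5
```

Call:
jog_arm([
  {"jaw":0.045, "dz":-0.02},
  {"jaw":0.045, "dz":-0.06},
  {"jaw":0.045, "dz":-0.1},
  {"jaw":0.045, "dz":-0.11},
  {"jaw":0.045, "dz":-0.11},
  {"jaw":0.045, "dz":-0.11},
], clamp_n=25)

```text
t: 25.38
tool_pos: [0.4327, -0.1312, 0.1215]
tool_rot: [2.471, 1.939, 0.001]
contact_force: [-0.1, 0.6, -0.8]
opening: 0.0487
grip_force: 26.2
```

```bash
python3 - <<'E'
from h import *
go((.4563,.092,.115),-.27)
E
```

```text
shift [ 0.2224 -0.0302  0.0064] rot [0.001  0.0002 0.0296] q6 -0.22
```

Call:
jog_arm([
  {"jaw":0.045, "dx":0.03, "dy":-0.004, "wz":0.0296},
  {"jaw":0.045, "dx":0.07, "dy":-0.0095, "wz":0.0296},
  {"jaw":0.045, "dx":0.11, "dy":-0.015, "wz":0.0296},
  {"jaw":0.045, "dx":0.15, "dy":-0.0204, "wz":0.0296},
  {"jaw":0.045, "dx":0.185, "dy":-0.025, "wz":0.0296},
  {"jaw":0.045, "dx":0.207, "dy":-0.028, "wz":0.0296},
  {"jaw":0.045, "dx":0.218, "dy":-0.0295, "wz":0.0296},
  {"jaw":0.045, "dx":0.2224, "dy":-0.0302, "wz":0.0296},
  {"jaw":0.045, "dx":0.2224, "dy":-0.0302, "dz":0.003, "wz":0.0296},
  {"jaw":0.045, "dx":0.2224, "dy":-0.0302, "dz":0.0064, "wz":0.0296},
  {"jaw":0.045, "dx":0.2224, "dy":-0.0302, "dz":0.0064, "wz":0.0296},
  {"jaw":0.045, "dx":0.2224, "dy":-0.0302, "dz":0.0064, "wz":0.0296},
  {"jaw":0.045, "dx":0.2224, "dy":-0.0302, "dz":0.0064, "wz":0.0296},
  {"jaw":0.045, "dx":0.2224, "dy":-0.0302, "dz":0.0064, "wz":0.0296},
])

```text
t: 26.55
tool_pos: [0.4563, 0.0914, 0.1154]
tool_rot: [2.501, 1.901, 0.0]
contact_force: [-0.2, 0.3, -0.7]
opening: 0.0484
grip_force: 26.2
```

```bash
python3 - <<'E'
from h import *
go((.4563,.092,.095),-.27)
E
```

```text
shift [ 0.0006 -0.0002  0.0204] rot [ 0.0004 -0.     -0.0009] q6 0.31
```

Call:
jog_arm([
  {"jaw":0.045, "dx":0.0006, "dz":0.008},
  {"jaw":0.045, "dx":0.0006, "dz":0.015},
  {"jaw":0.045, "dx":0.0006, "dz":0.02},
  {"jaw":0.045, "dx":0.0006, "dz":0.025},
  {"jaw":0.045, "dx":0.0006, "dz":0.03},
  {"jaw":0.045, "dx":0.0006, "dz":0.03},
])

```text
t: 27.05
tool_pos: [0.4552, 0.0926, 0.0836]
tool_rot: [-2.499, -1.902, 0.003]
contact_force: [-0.9, -0.3, -0.9]
opening: 0.0489
grip_force: 26.2
```

Call:
jog_arm([
  {"jaw":0.045, "dz":0.005},
  {"jaw":0.045, "dz":0.01},
  {"jaw":0.045, "dz":0.0135},
  {"jaw":0.045, "dz":0.0145},
  {"jaw":0.045, "dz":0.0155},
  {"jaw":0.045, "dz":0.0155},
  {"jaw":0.045, "dz":0.0155},
])

```text
t: 27.63
tool_pos: [0.4564, 0.0927, 0.0701]
tool_rot: [2.5, 1.903, 0.0]
contact_force: [-2.2, 0.2, 2.2]
opening: 0.0485
grip_force: 26.5
```

Call:
jog_arm([
  {"jaw":0.055, "dz":-0.0005},
  {"jaw":0.065, "dz":-0.0005},
  {"jaw":0.065, "dz":-0.001},
  {"jaw":0.065, "dz":-0.02},
  {"jaw":0.065, "dz":-0.06},
  {"jaw":0.065, "dz":-0.1},
  {"jaw":0.065, "dz":-0.13},
  {"jaw":0.065, "dz":-0.13},
  {"jaw":0.065, "dz":-0.13},
])

```text
t: 28.38
tool_pos: [0.4579, 0.0927, 0.2025]
tool_rot: [2.497, 1.901, 0.008]
contact_force: [0.0, -0.9, -0.4]
opening: 0.065
grip_force: 0.0
```

```bash
python3 - <<'E'
from h import *
w=cam("wrist"); im=ctrl.get_image("wrist"); print(ctrl.get_obs()["tool_pos"])
for d in ctrl.cut_out("wrist","spacer")[:1]:
    m=d["mask"]; hull=cv2.convexHull(np.argwhere(m)[:,::-1].astype(np.int32)); f=np.zeros(m.shape,np.uint8); cv2.fillConvexPoly(f,hull,1); print(d["p"]); fit(w,f>0,[(.025,.058,.072)])
c=im[90:290,160:360]; cv2.imwrite("pics/w7.png",cv2.resize(c,None,fx=3,fy=3,interpolation=cv2.INTER_CUBIC)[:,:,::-1])
go((.509,-.2965,.13),-.27)
E
```

```text
[0.45653229 0.09262089 0.20007456]
0.93
fit [0.4579 0.0907] ext [226.5 155.  278.2 207.5] area 2147 mask 2125 [np.int64(226), np.int64(155), np.int64(277), np.int64(206)]
shift [-0.3608  0.1551  0.0685] rot [-0.0014  0.0005  0.0004] q6 0.31
```

View pics/w7.png

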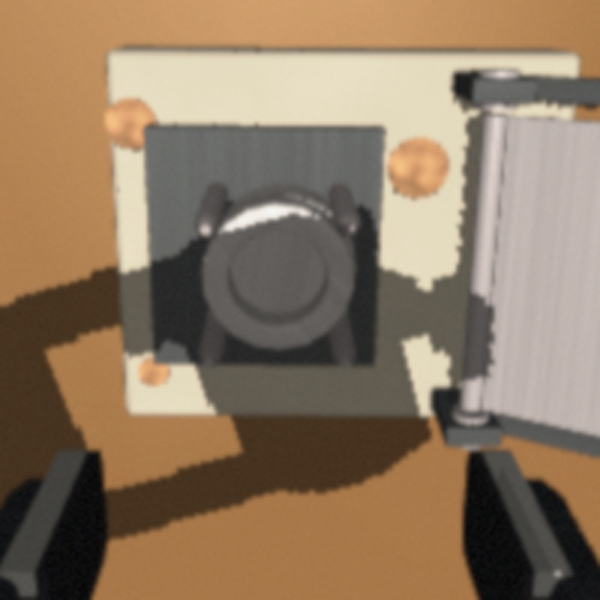

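The ring sits flat between the pins at about (252,179). Now the cover.

Call:
jog_arm([
  {"jaw":0.045, "dx":-0.036, "dy":0.0155},
  {"jaw":0.045, "dx":-0.072, "dy":0.031},
  {"jaw":0.045, "dx":-0.109, "dy":0.047, "dz":0.01},
  {"jaw":0.045, "dx":-0.147, "dy":0.063, "dz":0.02},
  {"jaw":0.045, "dx":-0.185, "dy":0.0795, "dz":0.03},
  {"jaw":0.045, "dx":-0.22, "dy":0.0945, "dz":0.04},
  {"jaw":0.045, "dx":-0.255, "dy":0.11, "dz":0.05},
  {"jaw":0.045, "dx":-0.29, "dy":0.1247, "dz":0.06},
  {"jaw":0.045, "dx":-0.325, "dy":0.14, "dz":0.0685},
  {"jaw":0.045, "dx":-0.345, "dy":0.1485, "dz":0.0685},
  {"jaw":0.045, "dx":-0.356, "dy":0.153, "dz":0.0685},
  {"jaw":0.045, "dx":-0.3608, "dy":0.1551, "dz":0.0685},
  {"jaw":0.045, "dx":-0.3608, "dy":0.1551, "dz":0.0685},
  {"jaw":0.045, "dx":-0.3608, "dy":0.1551, "dz":0.0685},
  {"jaw":0.045, "dx":-0.3608, "dy":0.1551, "dz":0.0685},
])

```text
t: 29.73
tool_pos: [0.5097, -0.295, 0.1311]
tool_rot: [-2.498, -1.904, -0.0]
contact_force: [-0.8, -0.5, 0.2]
opening: 0.045
grip_force: 0.0
```

```bash
python3 - <<'E'
from h import *
o=ctrl.get_obs(); w=cam("wrist"); im=ctrl.get_image("wrist"); cv2.imwrite("pics/w8.png",im[:,:,::-1]); print(o["tool_pos"])
for d in ctrl.cut_out("wrist","cover")[:4]:
    c=im[d["mask"]].mean(0).round(); print(d["p"],c,np.round(d["extent"]))
    if c[0]<1.4*c[1]:
        a=fit(w,d["mask"],[(.025,0,.008),(.008,.008,.024)]); go((a[0],a[1],.018),-.27)
E
```

```text
[ 0.50970015 -0.29495385  0.13112928]
0.97 [161.  41.  38.] [151. 207. 200. 250.]
0.96 [128.  35.  31.] [249. 244. 296. 291.]
0.72 [115. 111. 107.] [233. 162. 284. 210.]
fit [ 0.5135 -0.2978] ext [231.  157.8 283.8 210. ] area 2195 mask 2082 [np.int64(231), np.int64(159), np.int64(283), np.int64(208)]
shift [-0.0015  0.0043  0.1134] rot [ 0.0002 -0.0001  0.002 ] q6 -0.38
```

Call:
jog_arm([
  {"jaw":0.045, "dx":-0.0032, "dy":0.0028, "dz":0.04},
  {"jaw":0.045, "dx":-0.0032, "dy":0.0028, "dz":0.08},
  {"jaw":0.045, "dx":-0.0032, "dy":0.0028, "dz":0.1},
  {"jaw":0.045, "dx":-0.0032, "dy":0.0028, "dz":0.111},
  {"jaw":0.045, "dx":-0.0032, "dy":0.0028, "dz":0.113},
  {"jaw":0.045, "dx":-0.0032, "dy":0.0028, "dz":0.113},
  {"jaw":0.01, "dx":-0.0032, "dy":0.0028, "dz":0.113},
  {"jaw":0.01, "dx":-0.0032, "dy":0.0028, "dz":0.113},
  {"jaw":0.01, "dx":-0.0032, "dy":0.0028, "dz":0.113},
  {"jaw":0.01, "dx":-0.0032, "dy":0.0028, "dz":0.113},
], clamp_n=20)

```text
t: 30.67
tool_pos: [0.5129, -0.3013, 0.0207]
tool_rot: [2.497, 1.9, 0.002]
contact_force: [-0.3, 0.3, 7.1]
opening: 0.0145
grip_force: 19.6
```

Call:
jog_arm([
  {"jaw":0.03},
  {"jaw":0.035},
  {"jaw":0.035, "wz":0.125},
  {"jaw":0.035, "wz":0.25},
  {"jaw":0.035, "wz":0.375},
  {"jaw":0.035, "wz":0.5},
  {"jaw":0.035, "wz":0.625},
  {"jaw":0.035, "wz":0.75},
  {"jaw":0.035, "wz":0.875},
  {"jaw":0.035, "wz":1.0},
  {"jaw":0.035, "wz":1.125},
  {"jaw":0.035, "wz":1.25},
  {"jaw":0.035, "wz":1.375},
  {"jaw":0.035, "wz":1.5},
  {"jaw":0.035, "wz":1.57},
  {"jaw":0.01, "wz":1.57},
  {"jaw":0.01, "wz":1.57},
  {"jaw":0.01, "wz":1.57},
  {"jaw":0.01, "wz":1.57},
])

```text
t: 32.25
tool_pos: [0.5114, -0.3002, 0.018]
tool_rot: [-3.113, 0.419, 0.0]
contact_force: [-0.0, -0.2, -0.8]
opening: 0.0145
grip_force: 20.0
```

Call:
jog_arm([
  {"jaw":0.03},
  {"jaw":0.035},
  {"jaw":0.035, "wz":-0.125},
  {"jaw":0.035, "wz":-0.25},
  {"jaw":0.035, "wz":-0.375},
  {"jaw":0.035, "wz":-0.5},
  {"jaw":0.035, "wz":-0.625},
  {"jaw":0.035, "wz":-0.75},
  {"jaw":0.035, "wz":-0.875},
  {"jaw":0.035, "wz":-1.0},
  {"jaw":0.035, "wz":-1.125},
  {"jaw":0.035, "wz":-1.25},
  {"jaw":0.035, "wz":-1.375},
  {"jaw":0.035, "wz":-1.5},
  {"jaw":0.035, "wz":-1.57},
  {"jaw":0.01, "wz":-1.57},
  {"jaw":0.01, "wz":-1.57},
  {"jaw":0.01, "wz":-1.57},
  {"jaw":0.01, "wz":-1.57},
], clamp_n=25)

```text
t: 33.83
tool_pos: [0.5116, -0.3004, 0.0184]
tool_rot: [2.501, 1.901, 0.0]
contact_force: [0.7, 0.3, -0.1]
opening: 0.0143
grip_force: 24.5
```

Call:
jog_arm([
  {"jaw":0.01, "dz":-0.02},
  {"jaw":0.01, "dz":-0.06},
  {"jaw":0.01, "dz":-0.1},
  {"jaw":0.01, "dz":-0.12},
  {"jaw":0.01, "dz":-0.12},
  {"jaw":0.01, "dz":-0.12},
])

```text
t: 34.33
tool_pos: [0.5123, -0.3009, 0.1401]
tool_rot: [2.498, 1.9, 0.001]
contact_force: [0.1, 0.2, -0.0]
opening: 0.0144
grip_force: 24.5
```

```bash
python3 - <<'E'
from h import *
go((.4563,.0925,.135),-.27)
E
```

```text
shift [ 0.3642 -0.159   0.004 ] rot [ 0.0033  0.0014 -0.0001] q6 -0.39
```

Call:
jog_arm([
  {"jaw":0.01, "dx":0.036, "dy":-0.0157},
  {"jaw":0.01, "dx":0.073, "dy":-0.032},
  {"jaw":0.01, "dx":0.11, "dy":-0.048},
  {"jaw":0.01, "dx":0.147, "dy":-0.064},
  {"jaw":0.01, "dx":0.184, "dy":-0.08},
  {"jaw":0.01, "dx":0.221, "dy":-0.0965},
  {"jaw":0.01, "dx":0.258, "dy":-0.1126},
  {"jaw":0.01, "dx":0.295, "dy":-0.129},
  {"jaw":0.01, "dx":0.33, "dy":-0.144},
  {"jaw":0.01, "dx":0.35, "dy":-0.153},
  {"jaw":0.01, "dx":0.36, "dy":-0.157, "dz":0.002},
  {"jaw":0.01, "dx":0.3642, "dy":-0.159, "dz":0.004},
  {"jaw":0.01, "dx":0.3642, "dy":-0.159, "dz":0.004},
  {"jaw":0.01, "dx":0.3642, "dy":-0.159, "dz":0.004},
  {"jaw":0.01, "dx":0.3642, "dy":-0.159, "dz":0.004},
  {"jaw":0.01, "dx":0.3642, "dy":-0.159, "dz":0.004},
  {"jaw":0.01, "dx":0.3642, "dy":-0.159, "dz":0.004},
])

```text
t: 35.75
tool_pos: [0.4556, 0.0922, 0.1343]
tool_rot: [2.501, 1.9, 0.0]
contact_force: [-0.2, 0.7, -1.1]
opening: 0.0145
grip_force: 24.5
```

```bash
python3 - <<'E'
from h import *
o=ctrl.get_obs(); w=cam("wrist"); im=ctrl.get_image("wrist"); cv2.imwrite("pics/w9.png",im[:,:,::-1]); z=o["tool_pos"][2]-.018
for d in ctrl.cut_out("wrist","cover")[:2]: print(d["p"],im[d["mask"]].mean(0).round()); fit(w,d["mask"],[(.025,z,z+.008)])
go((.4563,.0925,.112),-.27)
E
```

```text
0.68 [91. 88. 85.]
fit [0.4586 0.0952] ext [210.8 193.  299.2 276.8] area 5844 mask 3590 [np.int64(212), np.int64(202), np.int64(298), np.int64(281)]
shift [0.0002 0.0008 0.0223] rot [ 0.0003 -0.     -0.0008] q6 0.31
```

Call:
jog_arm([
  {"jaw":0.01, "dx":0.0002, "dy":0.0006, "dz":0.01},
  {"jaw":0.01, "dx":0.0002, "dy":0.0006, "dz":0.02},
  {"jaw":0.01, "dx":0.0002, "dy":0.0006, "dz":0.026},
  {"jaw":0.01, "dx":0.0002, "dy":0.0006, "dz":0.03},
  {"jaw":0.01, "dx":0.0002, "dy":0.0006, "dz":0.034},
  {"jaw":0.01, "dx":0.0002, "dy":0.0006, "dz":0.036},
  {"jaw":0.01, "dx":0.0002, "dy":0.0006, "dz":0.036},
])

```text
t: 36.43
tool_pos: [0.4555, 0.0932, 0.0975]
tool_rot: [-2.499, -1.902, 0.001]
contact_force: [-1.1, -1.3, -0.2]
opening: 0.0145
grip_force: 24.5
```

Call:
jog_arm([
  {"jaw":0.01, "dz":0.003},
  {"jaw":0.01, "dz":0.006},
  {"jaw":0.01, "dz":0.0075},
  {"jaw":0.01, "dz":0.0085},
  {"jaw":0.01, "dz":0.0085},
  {"jaw":0.01, "dz":0.0085},
])

```text
t: 36.93
tool_pos: [0.456, 0.0932, 0.0903]
tool_rot: [-2.5, -1.903, 0.0]
contact_force: [-2.7, -0.6, 3.7]
opening: 0.0146
grip_force: 24.9
```

Call:
jog_arm([
  {"jaw":0.025, "dz":-0.0005},
  {"jaw":0.035, "dz":-0.0005},
  {"jaw":0.035, "dz":-0.001},
  {"jaw":0.035, "dz":-0.02},
  {"jaw":0.035, "dz":-0.06},
  {"jaw":0.035, "dz":-0.1},
  {"jaw":0.04, "dz":-0.13},
  {"jaw":0.04, "dz":-0.14},
  {"jaw":0.04, "dz":-0.14},
  {"jaw":0.04, "dz":-0.14},
])

```text
t: 37.77
tool_pos: [0.4558, 0.0931, 0.2292]
tool_rot: [2.5, 1.903, 0.0]
contact_force: [0.4, -0.0, -1.1]
opening: 0.0397
grip_force: 0.0
```

```bash
python3 - <<'E'
from h import *
o=ctrl.get_obs(); w=cam("wrist"); im=ctrl.get_image("wrist"); print(o["tool_pos"])
for d in ctrl.cut_out("wrist","cover")[:1]: print(d["p"]); fit(w,d["mask"],[(.025,.072,.08),(.008,.08,.096)])
g=np.clip((im/255.)**.7*255,0,255).astype(np.uint8)[60:330]; cv2.imwrite("pics/w10.png",cv2.resize(g,(768,405),interpolation=cv2.INTER_CUBIC)[:,:,::-1])
for z in(.118,.12):
  pass
bars=ctrl.tip_of("wrist","shield_bar"); print([(np.round(b["xy"],1),round(b["p"],2),at(w,b["xy"],.12).round(4)) for b in bars[:2]])
n=np.array([.4563,.0922]); d=np.array([np.cos(-.27),np.sin(-.27)]); print("bar pred",n+d*(.07+.13*np.cos(.524)))
im=ctrl.get_image("top"); t=cam("top"); print([(np.round(b["xy"],1),round(b["p"],2),at(t,b["xy"],.12).round(4)) for b in ctrl.tip_of("top","shield_bar")[:1]])
E
```

```text
[0.45581386 0.09313164 0.22921021]
0.61
fit [0.4579 0.0913] ext [231.  151.5 279.5 199.8] area 1862 mask 1796 [np.int64(231), np.int64(152), np.int64(278), np.int64(198)]
[(array([456.8, 192.1]), 0.59, array([0.6324, 0.0406, 0.12  ])), (array([255.1, 173.6]), 0.16, array([0.462 , 0.1056, 0.12  ]))]
bar pred [0.63224333 0.04350625]
[(array([233.5, 156.1]), 0.68, array([0.63  , 0.0531, 0.12  ]))]
```

View pics/w10.png

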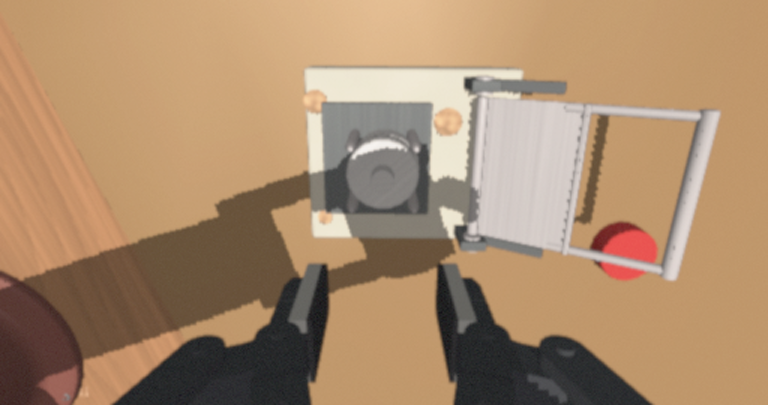

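The cover is level between the pins at (255,177). The bar is at about (460,188), which gives world (0.632, 0.043, 0.12) and matches the prediction from the nest. Now to the bar.

```bash
python3 - <<'E'
from h import *
go((.632,.0435,.16),-.275)
E
```

```text
shift [-0.0005  0.1842  0.0667] rot [-0.0038  0.0012  0.0054] q6 0.31
```

Call:
jog_arm([
  {"jaw":0.04, "dy":0.03},
  {"jaw":0.04, "dy":0.065},
  {"jaw":0.04, "dy":0.1, "dz":0.01},
  {"jaw":0.04, "dy":0.135, "dz":0.025},
  {"jaw":0.04, "dy":0.16, "dz":0.04},
  {"jaw":0.04, "dy":0.175, "dz":0.05},
  {"jaw":0.04, "dy":0.182, "dz":0.06},
  {"jaw":0.04, "dx":-0.0005, "dy":0.1842, "dz":0.0667},
  {"jaw":0.04, "dx":-0.0005, "dy":0.1842, "dz":0.0667},
  {"jaw":0.04, "dx":-0.0005, "dy":0.1842, "dz":0.0667},
  {"jaw":0.04, "dx":-0.0005, "dy":0.1842, "dz":0.0667},
])

```text
t: 38.93
tool_pos: [0.6329, 0.044, 0.1639]
tool_rot: [2.499, 1.903, 0.001]
contact_force: [-0.2, 0.2, 0.7]
opening: 0.0404
grip_force: 0.0
```

```bash
python3 - <<'E'
from h import *
o=ctrl.get_obs(); w=cam("wrist"); im=ctrl.get_image("wrist"); cv2.imwrite("pics/w11.png",im[:,:,::-1]); print(o["tool_pos"])
M=R.from_rotvec(o["tool_rot"])
print([(np.round(b["xy"],1),round(b["p"],2),M.inv().apply(at(w,b["xy"],.12)-o["tool_pos"]).round(4)) for b in ctrl.tip_of("wrist","shield_bar")[:2]])
# bar edge columns at several rows via brightness profile near expected column
u=proj(w,(.632,.0435,.12)); print("exp",u)
g=im.mean(2)
for r in range(int(u[1])-20,int(u[1])+30,10): print(r,g[r,int(u[0])-30:int(u[0])+30:2].round().astype(int).tolist())
go((.632,.0435,.109),-.275)
E
```

```text
[0.63291567 0.04399823 0.16385635]
[(array([250.6, 223.3]), 0.88, array([-0.0029, -0.0006,  0.0439]))]
exp [250.26109197 220.4437831 ]
200 [57, 55, 57, 58, 56, 56, 58, 56, 57, 56, 56, 56, 57, 61, 80, 88, 90, 90, 89, 86, 76, 59, 56, 56, 58, 54, 55, 56, 56, 55]
210 [134, 135, 127, 67, 56, 57, 57, 56, 55, 57, 59, 58, 57, 62, 82, 90, 90, 90, 90, 87, 75, 57, 57, 56, 55, 54, 56, 55, 55, 56]
220 [133, 134, 134, 135, 115, 56, 55, 56, 55, 57, 54, 57, 56, 62, 83, 88, 90, 91, 90, 86, 75, 57, 56, 56, 56, 56, 55, 56, 55, 55]
230 [134, 133, 133, 130, 134, 133, 82, 56, 55, 57, 56, 57, 57, 62, 85, 90, 92, 90, 90, 86, 75, 56, 54, 56, 55, 56, 57, 54, 52, 46]
240 [132, 133, 135, 135, 133, 133, 131, 77, 56, 55, 56, 56, 56, 63, 83, 92, 91, 91, 92, 87, 71, 55, 52, 37, 39, 39, 40, 41, 45, 49]
shift [-0.0008 -0.0012  0.0554] rot [ 0.0019 -0.0005  0.0058] q6 0.22
```

The bar runs along the tool's x axis and is centred at column 253, so the jaws straddle it.

Call:
jog_arm([
  {"jaw":0.04, "dz":0.025},
  {"jaw":0.04, "dz":0.045},
  {"jaw":0.04, "dz":0.053},
  {"jaw":0.04, "dz":0.053},
  {"jaw":0.04, "dz":0.053},
  {"jaw":0.005, "dz":0.053},
  {"jaw":0.005, "dz":0.053},
  {"jaw":0.005, "dz":0.053},
  {"jaw":0.005, "dz":0.053},
  {"jaw":0.005, "dz":0.053},
], clamp_n=25)

```text
t: 39.87
tool_pos: [0.6324, 0.0441, 0.1119]
tool_rot: [-2.498, -1.901, 0.003]
contact_force: [-8.1, 0.7, 6.9]
opening: 0.0087
grip_force: 24.8
```

Call:
jog_arm([
  {"jaw":0.005, "dy":-0.0027, "dz":-0.0045},
  {"jaw":0.005, "dy":-0.0071, "dz":-0.011},
  {"jaw":0.005, "dy":-0.0118, "dz":-0.0171},
  {"jaw":0.005, "dy":-0.0169, "dz":-0.023},
  {"jaw":0.005, "dy":-0.0224, "dz":-0.0286},
  {"jaw":0.005, "dy":-0.0282, "dz":-0.0339},
  {"jaw":0.005, "dy":-0.0342, "dz":-0.0387},
  {"jaw":0.005, "dy":-0.0406, "dz":-0.0432},
  {"jaw":0.005, "dy":-0.0472, "dz":-0.0474},
  {"jaw":0.005, "dy":-0.0472, "dz":-0.0474},
  {"jaw":0.005, "dy":-0.0472, "dz":-0.0474},
])

```text
t: 40.78
tool_pos: [0.5894, 0.0563, 0.1598]
tool_rot: [2.497, 1.901, 0.007]
contact_force: [6.1, 0.8, 5.1]
opening: 0.0088
grip_force: 25.3
```

Call:
jog_arm([
  {"jaw":0.005, "dy":-0.0069, "dz":-0.0037},
  {"jaw":0.005, "dy":-0.014, "dz":-0.007},
  {"jaw":0.005, "dy":-0.0212, "dz":-0.0099},
  {"jaw":0.005, "dy":-0.0286, "dz":-0.0123},
  {"jaw":0.005, "dy":-0.0362, "dz":-0.0143},
  {"jaw":0.005, "dy":-0.0438, "dz":-0.0158},
  {"jaw":0.005, "dy":-0.0503, "dz":-0.0167},
  {"jaw":0.005, "dy":-0.0567, "dz":-0.0173},
  {"jaw":0.005, "dy":-0.0619, "dz":-0.0176},
  {"jaw":0.005, "dy":-0.0645, "dz":-0.0176},
  {"jaw":0.005, "dy":-0.0654, "dz":-0.0176},
  {"jaw":0.005, "dy":-0.0654, "dz":-0.0176},
  {"jaw":0.005, "dy":-0.0654, "dz":-0.0176},
  {"jaw":0.005, "dy":-0.0654, "dz":-0.0176},
])

```text
t: 41.95
tool_pos: [0.5257, 0.0742, 0.1767]
tool_rot: [2.499, 1.902, 0.005]
contact_force: [2.9, 3.7, 6.1]
opening: 0.0088
grip_force: 26.7
```

```bash
python3 - <<'E'
from h import *
h=np.array([.4563,.0925])+.07*np.array([np.cos(-.275),np.sin(-.275)]); d=np.array([np.cos(-.275),np.sin(-.275)])
o=ctrl.get_obs(); print("hinge",h,"bar ahead of hinge",(o["tool_pos"][:2]-h)@d, o["tool_pos"])
t=cam("top"); s=cam("side"); ctrl.get_image("side"); ctrl.get_image("top")
for c,n in((t,"top"),(s,"side")):
    for b in ctrl.tip_of(n,"shield_bar")[:1]: p=at(c,b["xy"],.185); print(n,b["p"],p.round(4),((p[:2]-h)@d).round(4))
E
```

```text
hinge [0.52366976 0.07349171] bar ahead of hinge 0.0017613754240270768 [0.52568585 0.07415075 0.17665228]
top 0.74 [0.5201 0.0779 0.185 ] -0.0046
side 0.88 [0.5067 0.0821 0.185 ] -0.0187
```

Call:
jog_arm([
  {"jaw":0.005, "dy":-0.001},
  {"jaw":0.005, "dy":-0.001},
  {"jaw":0.005, "dy":-0.001},
  {"jaw":0.005, "dy":-0.001},
  {"jaw":0.005, "dy":-0.001},
  {"jaw":0.005, "dy":-0.001},
  {"jaw":0.005, "dy":-0.001},
  {"jaw":0.005, "dy":-0.001},
  {"jaw":0.005, "dy":-0.001},
  {"jaw":0.005, "dy":-0.001},
  {"jaw":0.005, "dy":-0.001},
  {"jaw":0.005, "dy":-0.001},
])

```text
t: 43.15
tool_pos: [0.5245, 0.0745, 0.1765]
tool_rot: [-2.5, -1.903, -0.004]
contact_force: [2.7, 4.2, 7.1]
opening: 0.0092
grip_force: 26.8
```

```bash
python3 - <<'E'
from h import *
a=ctrl.get_obs(); ctrl.get_image("side"); b=ctrl.get_obs(); print(a["tool_pos"],b["tool_pos"],b["grip_force"],b["contact_force"])
w=cam("wrist"); im=ctrl.get_image("wrist")
for d in ctrl.cut_out("wrist","cover")[:2]:
    print(d["p"],np.round(d["extent"])); fit(w,d["mask"],[(.025,.072,.08),(.008,.08,.096)])
E
```

```text
[0.52454252 0.07449152 0.17650521] [0.52453499 0.07449935 0.17648967] 26.759144067764282 [1.95513865 4.94853737 7.26628446]
0.92 [143. 166. 200. 223.]
fit [0.4577 0.0913] ext [142.2 164.8 202.5 222. ] area 2701 mask 2592 [np.int64(143), np.int64(165), np.int64(201), np.int64(220)]
0.36 [243. 132. 267. 346.]
fit [0.5135 0.0252] ext [227.8 217.  282.5 269. ] area 2282 mask 3823 [np.int64(244), np.int64(132), np.int64(266), np.int64(346)]
```

The cover still fits at the nest axis. The bar is gripped and still, straight over the hinge: it moved 112 mm sideways and rose 65 mm, as expected for upright. I'm handing in.

```bash
python3 - <<'E'
from station import ctrl
print(ctrl.finish_job())
E
```

```text
the job is handed in; nothing more can be done
None
```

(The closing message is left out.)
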